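# Fit the 11 mm squeegee blade into its spring-jaw holder

### The arm

A 6-joint arm with a two-finger parallel gripper is mounted at the origin on the work surface. World frame = base frame: x ahead of the robot, y to its left, z up, the work surface at z = 0. Lengths are in m, angles in rad, forces in N, time in s.
With the tool pointing down it reaches from about 0.325 to 1 m from the base axis. Payload 5.1 kg.
Tool frame: the origin (TCP) lies at the centre of the arm's flange, where the gripper is bolted on; the fingertips stand 173 mm ahead of it and the grasp point (between the pads) lies 155 mm ahead of it; x points along the fingers, y is the direction in which the jaws open and shut, and the axes are right-handed (so a half turn about x gives the same grasp; the last joint's range is limited). The gripper opens to 85 mm and grips with 20 to 120 N. Pads are 22 mm wide; open, the fingers measure 114 mm over their backs; the gripper's body (76 mm by 85 mm) begins 54 mm behind the grasp point. The pads swing forward as they close: fully open they stand 13 mm farther back than shut.
Start: joints at [-0.083, 0.124, 1.65, -0, 1.367, -0.083], TCP at [0.65, -0, 0.405] pointing down, gripper open.
Joint ranges: [-2.61, 2.61], [-1.02, 2.33], [0.03, 2.71], [-1.35, 4.49], [0.32, 2.68], [-2.91, 2.91]. Speed limits (rad/s): [2.57, 2.57, 3.14, 3.14, 3.14, 3.14].

### API

Orientations are given as a unit quaternion [w, x, y, z].
In Python, from cell import bot gives the robot as it stands.
- The arm moves only by the tool drive_tool, never from a script. Its argument "plan" is one flat list of numbers, 5 for each row, row after row: the shift along the tool's x, y, z in cm, then the turn about the tool's x in rad, then the finger opening in cm, from 0 to 8.54. A call has exactly 8 rows; each row shifts and turns the commanded pose from where the row before left it, along the tool's axes as they then stand; what a row does not reach is not made up. A row lasts 1/8 s, in which the tool goes at most 62.5 mm and 10.7 degrees, less where a joint would pass 70% of its speed; a pose out of reach is approached as far as the arm can. A call is refused whole if a number of a shift passes 6.25 or a number of a turn 0.188, either way. A call with a gripper value outside its range is refused whole. The fingers move at their own pace and stop on an object; "force" is the grip in N (left out, the last holds). Time passes only in rows, so rows that do not move let the fingers close, or fill a call up. It gives the time, the measured TCP pose, the force and the opening at its end, in the units of the state.
- bot.get_state(): the state, without advancing time (a new reading comes with each control period).
- bot.read_camera(name): name is "scene" or "side" or "wrist"; returns the picture (384x512x3 uint8, red, green, blue); there is no depth.
- bot.camera_model(name): a dict with "camera_matrix" (3x3 intrinsics, pixels), "extrinsics" (4x4, takes a point from camera to world coordinates); the wrist camera has in their place "T_tool_cam" (4x4, takes a point from camera to tool coordinates, whose origin is the TCP and whose axes are the tool frame's). Camera axes: x right, y up, looking along -z (the intrinsics and any distortion apply to the point x, -y, -z); pixel columns grow to the right and rows downward; lengths in m; the calibration is good to about 2 mm. A picture is of the moment at which its call begins: read the wrist's pose just before it. camera_model takes no time and is no camera call.
- bot.close_job(): hands the job in, once; it reports no verdict.
The state is a dict: "t": time; "joint_pos": joint angles; "dq": joint speeds; "joint_efforts": joint torques, N m; "eef_pos": TCP position; "ee_rot": TCP orientation; "contact_force": force on the tool from outside, world axes, zero at the start; "moment": the same for the moment, N m; "gripper_width": finger opening in m.
Only numpy, scipy, OpenCV 4.12 (cv2) and the standard library are available. Lean on these libraries where they do the work, as an engineer would, in place of code of your own. Each camera call takes 0.05 s, during which the arm holds its last target.

### The job

Three look-alike squeegee blades stand in the rack; pinch them across their thickness to find the 11 mm one, press it gently into the holder's channel, short of the hooked end stop, until it sits fully home on the channel floor, then slide it along under the hook until its end meets the stop, and let go. Do not put the thicker or the thinner blade into the holder: leave those two standing in the rack, and do not disturb the ink tin or the ink knife.

Things in the scene. Friction and masses are not known exactly. Their poses are not given: they have to be found in the camera images.
- blade_a_mid (a point): Centre (half-way along, across and up) of one of three look-alike tan plastic squeegee blades, 140 mm long (its x), 50 mm high (z, up), 84 g, on edge in the rack. Thickness along y: 8, 11 and 14 mm, unmarked; which is which is not told: pinch across y to read it (a firm pinch reads about 1 mm less). The lowest 2 mm of the edge are 1.5 mm slimmer on either side.
- blade_b_mid (a point): Centre (half-way along, across and up) of another of three look-alike tan plastic squeegee blades, 140 mm long (its x), 50 mm high (z, up), 84 g, on edge in the rack. Thickness along y: 8, 11 and 14 mm, unmarked; which is which is not told: pinch across y to read it (a firm pinch reads about 1 mm less). The lowest 2 mm of the edge are 1.5 mm slimmer on either side.
- blade_c_mid (a point): Centre (half-way along, across and up) of the third of three look-alike tan plastic squeegee blades, 140 mm long (its x), 50 mm high (z, up), 84 g, on edge in the rack. Thickness along y: 8, 11 and 14 mm, unmarked; which is which is not told: pinch across y to read it (a firm pinch reads about 1 mm less). The lowest 2 mm of the edge are 1.5 mm slimmer on either side.
- rack: Fixed dark grey plastic blade rack, 150 x 190 x 26 mm (x, y, z); origin under its middle, on the bench. Three slots along its x at y = -65, 0 and +65 mm, 15.5 mm wide between ribs 8 mm thick with tops 26 mm over the bench; slot floors 8 mm over the bench. A blade stands 32 mm proud of the ribs, its top 58 mm over the bench.
- holder: Fixed aluminium squeegee holder on a base plate 190 x 85 x 8 mm; origin under its middle. Channel open upward, along its x. Fixed jaw on -y (channel face at y = -5.5 mm), spring jaw on +y (face at +4.1 mm when empty, gives way to at most +7.6 mm), spring bolts out to y = +37 mm at 33 mm height. Jaw tops 68 mm over the bench; their top 8 mm flare out 3 mm as a lead-in.
- seat (a point): Point on the channel floor, 46 mm over the bench, where an 11 mm blade fully home and against the end stop has its underside's middle (its centre is then 25 mm above this point; 28 mm of it stand out of the jaws). Axes as the holder's.
- stop_face (a point): Point on the inner face of the end stop, a steel plate 27 mm wide closing the channel at the holder's +x end; 70 mm along x from the seat point, 11 mm above it. The plate's top bends over as a hook: it reaches 13 mm from the face toward the channel, 16 mm wide, from 98 to 103 mm over the bench, and so lies 2 mm above the top of a blade that is home.
- channel_bed: The channel's floor, part of the holder; same origin and axes as the holder. The 11 mm blade must wedge the spring jaw back 1.4 mm: entering takes about 8 to 20 N of push, sliding it down then 6 to 11 N, along 10 to 16 N. Pressing it onto the floor with more than 30 N bruises its edge.
- end_stop: The end stop plate, part of the holder; same origin and axes as the holder. Its hook keeps the blade's end down, so the blade goes in short of it, at least 15 mm from the face, and is then slid under it. The channel's other end, 140 mm from the face, is open. Driving the blade against it with more than 30 N bruises the blade.
- spring_jaw (a joint): How far the holder's spring jaw is pushed back, in m: 0 empty, about 0.0014 with the 11 mm blade; past 0.003 its springs are overstretched. Do not handle it.
- ink_tin: Bystander: grey lidded ink tin, 100 mm across, 80 mm high; origin at the centre of its underside.
- ink_knife_mid (a point): Bystander: ink knife lying flat, wooden handle and steel blade, 200 mm long along its x axis, 34 mm wide, 16 mm high; the point is at its middle, 8 mm up.
There are look-alikes about, which are no part of the job. Of the things shaped like the holder, the aluminium one is meant.

How it is judged:
On the way, in this order (a step that is already met when the one before it is completed fails the run):
1. a blade is lifted clear of the rack (z of any of blade_a_mid, blade_b_mid, blade_c_mid in the frame of rack above 0.07 m), for 0.1 s.
2. a blade is down on the channel floor and against the end stop, with the spring jaw pushed back as by an 11 mm blade (value of joint spring_jaw between 0.0007 and 0.0022 m and ((z of blade_a_mid in the frame of seat below 0.0265 m and x of blade_a_mid in the frame of seat above -0.0015 m and horizontal distance between blade_a_mid and seat below 0.004 m) or (z of blade_b_mid in the frame of seat below 0.0265 m and x of blade_b_mid in the frame of seat above -0.0015 m and horizontal distance between blade_b_mid and seat below 0.004 m) or (z of blade_c_mid in the frame of seat below 0.0265 m and x of blade_c_mid in the frame of seat above -0.0015 m and horizontal distance between blade_c_mid and seat below 0.004 m))), for 0.1 s.
At the end, for the whole second after the job is handed in: The 11 mm blade (spring jaw pushed back 0.7 to 2.2 mm) stands released in the channel: on its floor within 1.5 mm, its end within 1.5 mm of the end stop, within 4 mm of the seat point, in line and level within 0.03 rad, upright within 0.06 rad, at rest; the other two within 30 mm of their places (value of joint spring_jaw between 0.0007 and 0.0022 m and ((z of blade_a_mid in the frame of seat between 0.0235 and 0.0265 m and x of blade_a_mid in the frame of seat above -0.0015 m and horizontal distance between blade_a_mid and seat below 0.004 m and angle between the x axis of blade_a_mid and the x axis of seat, either way round below 0.03 rad and angle between blade_a_mid's own z axis and vertical below 0.06 rad and linear speed of blade_a below 0.01 m/s and distance of each of blade_b_mid, blade_c_mid from where it was at the start of the episode below 0.03 m) or (z of blade_b_mid in the frame of seat between 0.0235 and 0.0265 m and x of blade_b_mid in the frame of seat above -0.0015 m and horizontal distance between blade_b_mid and seat below 0.004 m and angle between the x axis of blade_b_mid and the x axis of seat, either way round below 0.03 rad and angle between blade_b_mid's own z axis and vertical below 0.06 rad and linear speed of blade_b below 0.01 m/s and distance of each of blade_a_mid, blade_c_mid from where it was at the start of the episode below 0.03 m) or (z of blade_c_mid in the frame of seat between 0.0235 and 0.0265 m and x of blade_c_mid in the frame of seat above -0.0015 m and horizontal distance between blade_c_mid and seat below 0.004 m and angle between the x axis of blade_c_mid and the x axis of seat, either way round below 0.03 rad and angle between blade_c_mid's own z axis and vertical below 0.06 rad and linear speed of blade_c below 0.01 m/s and distance of each of blade_a_mid, blade_b_mid from where it was at the start of the episode below 0.03 m))); the robot touches nothing.
It fails at once if a blade is driven onto the channel floor with more than 35 N (contact force between any of blade_a, blade_b, blade_c and channel_bed above 35 N).
It fails at once if a blade is driven against the end stop with more than 35 N (contact force between any of blade_a, blade_b, blade_c and end_stop above 35 N).
It fails at once if the spring jaw is forced back past 3 mm, as by the thicker blade (value of joint spring_jaw above 0.003 m).
It fails at once if a blade too thin for the jaw is put down in the channel (value of joint spring_jaw below 0.0005 m and contact force between any of blade_a, blade_b, blade_c and channel_bed above 0.5 N).
It fails at once if the ink tin or the ink knife is moved by more than 30 mm (distance of any of ink_tin, ink_knife_mid from where it was at the start of the episode above 0.03 m).
It also fails if it takes over 72 s, if anything falls off the work surface, if the arm or the gripper's body presses on something with over 40 N, if the wrist force passes 120 N, or if a joint passes its speed limit or range.

## Working session

There is one attempt and no reset: what is moved stays moved. The work goes in short steps, Python scripts to look and compute and a tool call to move; the robot and the scene stay as the last step left them, time stands still between calls to the robot, and variables do not carry over. Pictures are saved under pics/ and viewed, and the job is handed in when it is done.

Besides the shell and the picture viewer there is one more tool, called after "Call:" as name(argument=value, ...) on one line, values as JSON. drive_tool: Moves the arm, as the interface text tells. Its arguments: {"type":"object","properties":{"plan":{"type":"array","items":{"type":"number"}},"force":{"type":"number"}},"required":["plan"]}

```bash
ls; mkdir -p pics; cat > h.py <<'E'
from cell import bot
import numpy as np, cv2
def snap(n,f):
    im=np.array(bot.read_camera(n)); cv2.imwrite('pics/'+f,im[:,:,::-1]); return im
E
python3 - <<'E'
from h import *
s=bot.get_state()
print({k:np.round(v,4) for k,v in s.items()})
for n in ('scene','side','wrist'):
    m=bot.camera_model(n); print(n,{k:np.round(v,4).tolist() if not isinstance(v,str) else v for k,v in m.items()})
a=snap('scene','scene0.png'); b=snap('side','side0.png'); c=snap('wrist','wrist0.png')
print(bot.get_state()['t'])
E
```

```text
pics
{'t': np.float64(0.0), 'joint_pos': array([-0.0826,  0.1245,  1.6517,  0.    ,  1.3675, -0.0826]), 'dq': array([ 0.0005,  0.0015, -0.0005, -0.0012, -0.0008,  0.0013]), 'joint_efforts': array([ 4.00000e-04, -4.23608e+01, -3.65454e+01,  0.00000e+00,
        6.90000e-03,  0.00000e+00]), 'eef_pos': array([ 0.6497, -0.    ,  0.4034]), 'ee_rot': array([ 0.4994,  0.4995,  0.5006, -0.5005]), 'contact_force': array([0.1362, 0.6743, 0.2616]), 'moment': array([-0.0144,  0.0119, -0.0027]), 'gripper_width': np.float64(0.0853)}
scene {'camera_matrix': [[395.1241, 0.0, 264.1895], [0.0, 395.1241, 195.754], [0.0, 0.0, 1.0]], 'extrinsics': [[-0.901, -0.3464, 0.2613, 0.7935], [0.4339, -0.72, 0.5417, 0.5193], [0.0005, 0.6014, 0.7989, 0.8581], [0.0, 0.0, 0.0, 1.0]]}
side {'camera_matrix': [[388.764, 0.0, 257.8377], [0.0, 388.764, 198.3922], [0.0, 0.0, 1.0]], 'extrinsics': [[0.8657, 0.2408, -0.4389, 0.0571], [-0.5005, 0.4299, -0.7514, -0.7421], [0.0077, 0.8702, 0.4927, 0.5513], [0.0, 0.0, 0.0, 1.0]]}
wrist {'camera_matrix': [[338.0413, 0.0, 254.4599], [0.0, 338.0413, 187.2974], [0.0, 0.0, 1.0]], 'T_tool_cam': [[-0.0002, 0.2617, -0.9651, 0.0317], [1.0, 0.0009, 0.0, -0.0003], [0.0009, -0.9651, -0.2617, -0.0648], [0.0, 0.0, 0.0, 1.0]]}
0.15
```

View pics/scene0.png

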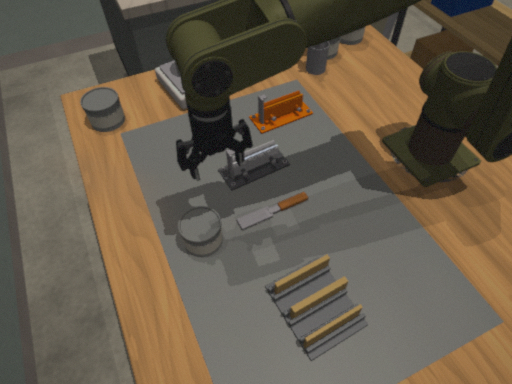

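View pics/side0.png

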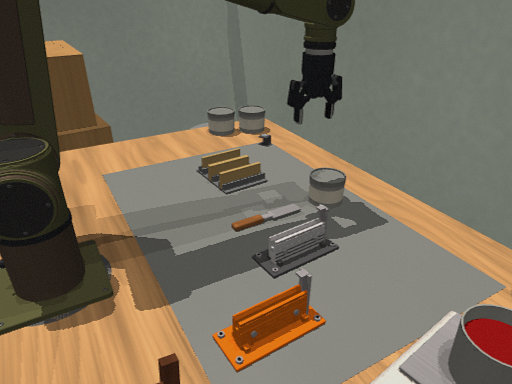

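View pics/wrist0.png

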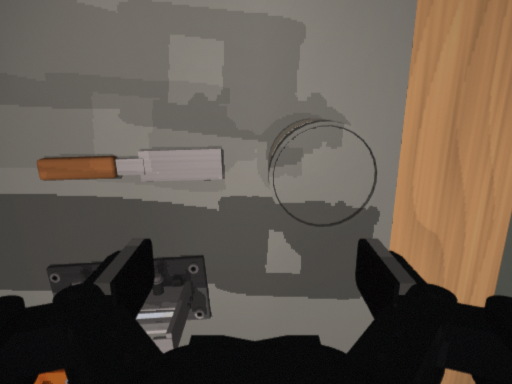

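Two holder shapes are visible. The aluminium one on a dark base is at scene (255,165) and side (295,245). The orange one at scene (280,112) and side (268,325) is a look-alike. The three tan blades are at scene (302,273), (318,298) and (333,327). I'll enlarge crops of the rack and the aluminium holder.

```bash
python3 - <<'E'
from h import *
a=cv2.imread('pics/scene0.png'); b=cv2.imread('pics/side0.png')
def cr(im,x0,y0,w,h,k): return cv2.resize(im[y0:y0+h,x0:x0+w],None,fx=k,fy=k,interpolation=cv2.INTER_CUBIC)
cv2.imwrite('pics/c_rack_scene.png',cr(a,260,250,114,110,5))
cv2.imwrite('pics/c_rack_side.png',cr(b,190,140,90,60,8))
cv2.imwrite('pics/c_hold_scene.png',cr(a,210,130,90,65,8))
cv2.imwrite('pics/c_hold_side.png',cr(b,245,200,100,80,7))
E
```

```text
(no output)
```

View pics/c_rack_scene.png

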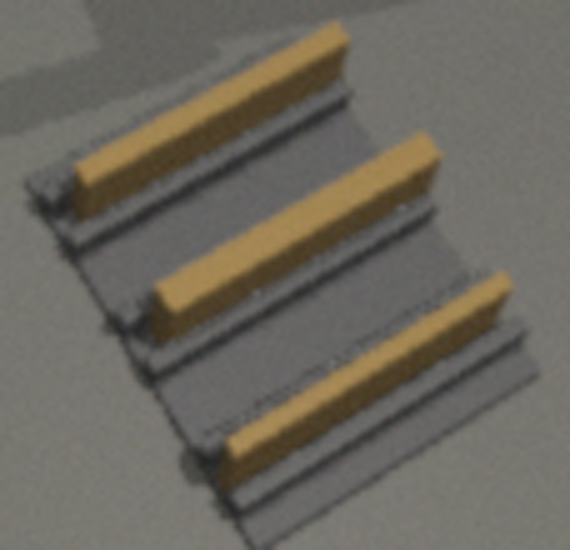

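View pics/c_rack_side.png

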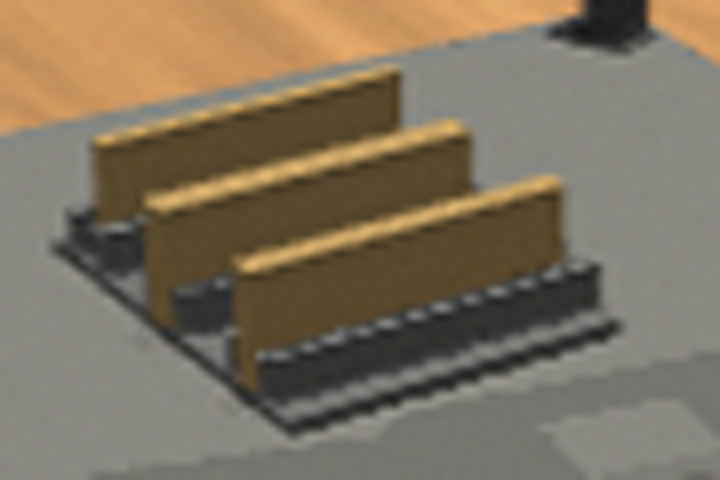

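View pics/c_hold_scene.png

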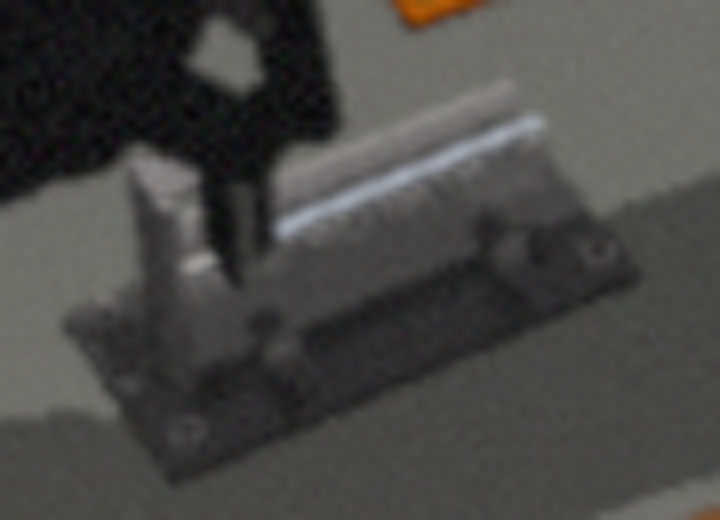

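View pics/c_hold_side.png

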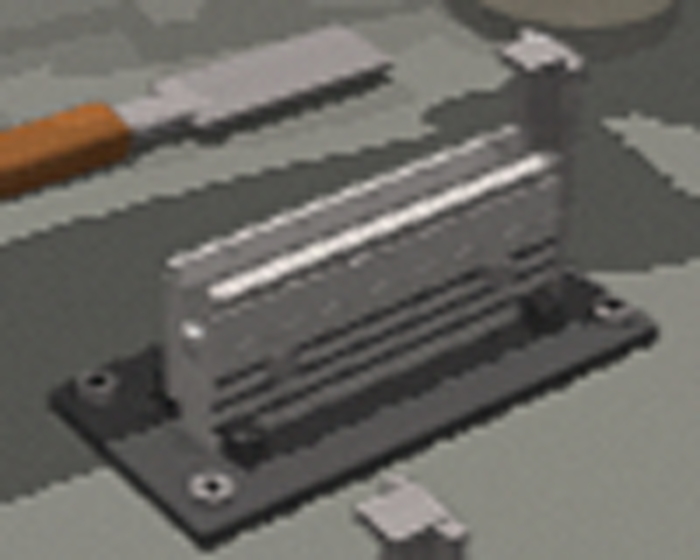

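The crops confirm the bare-aluminium holder on the dark base, with the hook at scene (232,160). Its +x end is at scene left, and it is the one meant. The orange one is the decoy. Next I'll do rough ray casting.

```bash
cat >> h.py <<'E'
from scipy.spatial.transform import Rotation as Ro
def Rq(q): return Ro.from_quat([q[1],q[2],q[3],q[0]]).as_matrix()
def campose(n,s=None):
    m=bot.camera_model(n)
    K=np.array(m['camera_matrix'])
    if n=='wrist':
        T=np.eye(4);T[:3,:3]=Rq(s['ee_rot']);T[:3,3]=s['eef_pos']
        E=T@np.array(m['T_tool_cam'])
    else: E=np.array(m['extrinsics'])
    return K,E,m
def ray(K,E,uv):
    uv=np.atleast_2d(uv).astype(float)
    d=np.c_[(uv[:,0]-K[0,2])/K[0,0],-(uv[:,1]-K[1,2])/K[1,1],-np.ones(len(uv))]
    return E[:3,3],d@E[:3,:3].T
def onz(K,E,uv,z):
    c,d=ray(K,E,uv); return c+d*((z-c[2])/d[:,2])[:,None]
def proj(K,E,P):
    P=np.atleast_2d(P); p=(P-E[:3,3])@E[:3,:3]
    return np.c_[K[0,0]*p[:,0]/-p[:,2]+K[0,2],-K[1,1]*p[:,1]/-p[:,2]+K[1,2]]
E
python3 - <<'E'
from h import *
s=bot.get_state(); print(Rq(s['ee_rot']).round(3))
print([k for k in bot.camera_model('scene')])
K,E,m=campose('scene')
def c(x0,y0,k,pts): return np.array([[x0+(p[0]+.5)/k-.5,y0+(p[1]+.5)/k-.5] for p in pts])
# blade top corners in scene crop (near left end, near right)
for nm,p in (('1',[(82,170),(340,30)]),('2',[(165,295),(430,143)]),('3',[(232,445),(500,282)])):
    q=onz(K,E,c(260,250,5,p),.058); print('blade',nm,q.round(3).tolist(),np.linalg.norm(q[1]-q[0]).round(3))
q=onz(K,E,c(210,130,8,[(70,325),(175,485),(640,275)]),.008); print('base',q.round(3).tolist(),np.linalg.norm(q[1]-q[0]),np.linalg.norm(q[2]-q[1]))
K,E,m=campose('side')
for nm,p in (('1',[(240,265),(562,180)]),('2',[(148,205),(468,128)]),('3',[(95,142),(400,70)])):
    q=onz(K,E,c(190,140,8,p),.058); print('blade side',nm,q.round(3).tolist(),np.linalg.norm(q[1]-q[0]).round(3))
q=onz(K,E,c(245,200,7,[(50,398),(205,543),(658,330)]),.008); print('base',q.round(3).tolist(),np.linalg.norm(q[1]-q[0]),np.linalg.norm(q[2]-q[1]))
E
```

```text
[[-0.002  1.    -0.   ]
 [ 0.    -0.    -1.   ]
 [-1.    -0.002 -0.   ]]
['camera_matrix', 'extrinsics']
blade 1 [[0.612, 0.203, 0.058], [0.476, 0.193, 0.058]] 0.137
blade 2 [[0.606, 0.268, 0.058], [0.469, 0.258, 0.058]] 0.137
blade 3 [[0.611, 0.334, 0.058], [0.477, 0.324, 0.058]] 0.135
base [[0.593, -0.195, 0.008], [0.588, -0.113, 0.008], [0.4, -0.128, 0.008]] 0.08236940723851412 0.18782966438719204
blade side 1 [[0.475, 0.196, 0.058], [0.616, 0.204, 0.058]] 0.141
blade side 2 [[0.467, 0.26, 0.058], [0.608, 0.266, 0.058]] 0.141
blade side 3 [[0.473, 0.325, 0.058], [0.613, 0.333, 0.058]] 0.14
base [[0.397, -0.136, 0.008], [0.403, -0.219, 0.008], [0.591, -0.204, 0.008]] 0.08366678661821438 0.18842727635475368
```

Call:
drive_tool(plan=[0, -2.2, -5.3, 0, 8.5, 0, -2.2, -5.3, 0, 8.5, 0, -2.2, -5.3, 0, 8.5, 0, -2.2, -5.3, 0, 8.5, 0, -2.2, -5.3, 0, 8.5, 1, 0, 0, 0.188, 8.5, 1, 0, 0, 0.188, 8.5, 1, 0, 0, 0.188, 8.5])

```text
t: 1.15
eef_pos: [0.5397, 0.2653, 0.374]
ee_rot: [-0.34, -0.62, -0.34, 0.62]
contact_force: [-0.0, 0.8, -0.8]
gripper_width: 0.0855
```

Call:
drive_tool(plan=[1, 0, 0, 0.188, 8.5, 1, 0, 0, 0.188, 8.5, 0, 0, 0, 0.188, 8.5, 0, 0, 0, 0.188, 8.5, 0, 0, 0, 0.188, 6, 0, 0, 0, 0, 6, 0, 0, 0, 0, 6, 0, 0, 0, 0, 6])

```text
t: 2.15
eef_pos: [0.54, 0.265, 0.3546]
ee_rot: [-0.026, -0.707, -0.026, 0.707]
contact_force: [1.3, 0.1, 0.3]
gripper_width: 0.0598
```

```bash
python3 - <<'E'
from h import *
s=bot.get_state(); print(s['t'],s['eef_pos'],Rq(s['ee_rot']).round(4),s['joint_pos'].round(3),s['gripper_width'], s['contact_force'])
np.savez('s1.npz',p=s['eef_pos'],q=s['ee_rot'])
snap('wrist','wrist1.png'); snap('scene','scene1.png'); snap('side','side1.png')
E
```

```text
2.15 [0.53995123 0.26496573 0.35464908] [[-1.000e-04  7.220e-02 -9.974e-01]
 [-0.000e+00 -9.974e-01 -7.220e-02]
 [-1.000e+00  0.000e+00  2.000e-04]] [0.367 0.054 1.81  0.    1.277 1.866] 0.05981462455729056 [1.31557452 0.13896072 0.27873643]
```

View pics/wrist1.png

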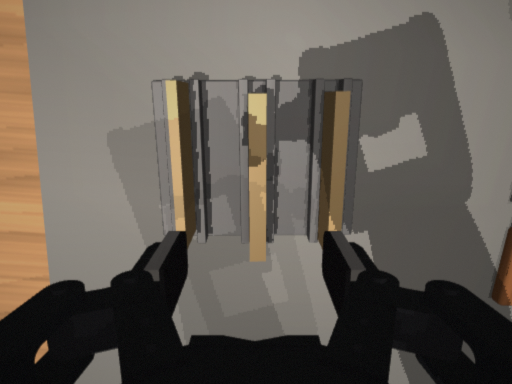

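View pics/scene1.png

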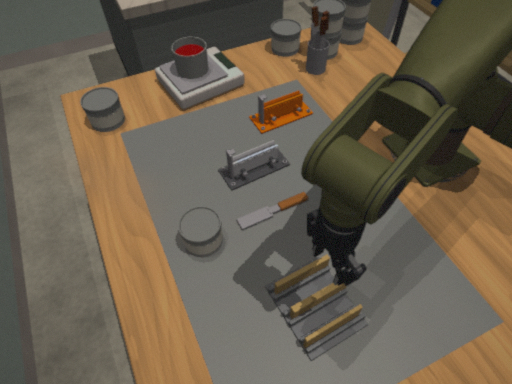

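```bash
python3 - <<'E'
import cv2,numpy as np
a=cv2.imread('pics/wrist1.png')
cv2.imwrite('pics/w1crop.png',cv2.resize(a[70:270,145:365],None,fx=3.6,fy=3,interpolation=cv2.INTER_CUBIC))
h=cv2.cvtColor(a,cv2.COLOR_BGR2HSV)
for r in (110,130,150,170,200,220):
    row=h[r,150:365]; m=(row[:,1]>70)&(row[:,0]>8)&(row[:,0]<30)
    xs=np.where(m)[0]+150
    g=np.split(xs,np.where(np.diff(xs)>2)[0]+1)
    print(r,[(x[0],x[-1]) for x in g if len(x)>2], [h[r,x[len(x)//2],2] for x in g if len(x)>2])
for r in (150,):print(h[r,320:352,2],h[r,165:200,2],h[r,244:272,2])
E
```

```text
110 [(np.int64(168), np.int64(189)), (np.int64(248), np.int64(266)), (np.int64(323), np.int64(348))] [np.uint8(61), np.uint8(207), np.uint8(131)]
130 [(np.int64(169), np.int64(190)), (np.int64(248), np.int64(266)), (np.int64(323), np.int64(347))] [np.uint8(64), np.uint8(130), np.uint8(129)]
150 [(np.int64(170), np.int64(191)), (np.int64(249), np.int64(266)), (np.int64(322), np.int64(346))] [np.uint8(70), np.uint8(130), np.uint8(129)]
170 [(np.int64(172), np.int64(192)), (np.int64(249), np.int64(266)), (np.int64(321), np.int64(344))] [np.uint8(80), np.uint8(193), np.uint8(127)]
200 [(np.int64(174), np.int64(194)), (np.int64(249), np.int64(266)), (np.int64(319), np.int64(342))] [np.uint8(71), np.uint8(173), np.uint8(124)]
220 [(np.int64(175), np.int64(195)), (np.int64(249), np.int64(266)), (np.int64(319), np.int64(341))] [np.uint8(85), np.uint8(169), np.uint8(193)]
[ 56  54  59  59  59  60  59  59  59  59  60  64  86 124 129 128 129 129
 130 129 129 128 128 128 128 127 112  77  67  75  77  77] [121 105 123 123 130 169 204 207 206 206 207 207 206 206 199 137  70  60
  60  60  59  60  59  59  60  59  58  49  57  57  71 118 122 122 123] [120 119 117 108  69  94 103 127 129 129 130 129 130 130 130 129 130 130
 130 130 131 126  97  83  79  79  80  80]
```

View pics/w1crop.png

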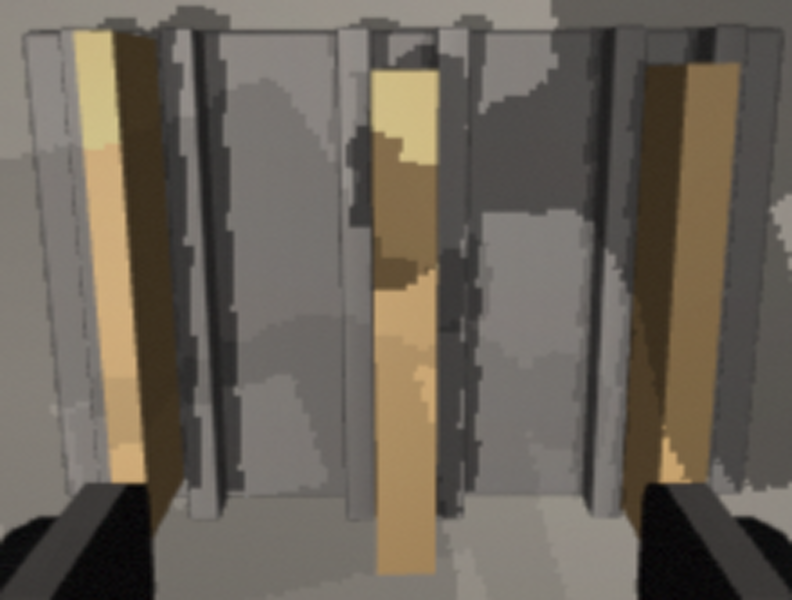

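View pics/side1.png

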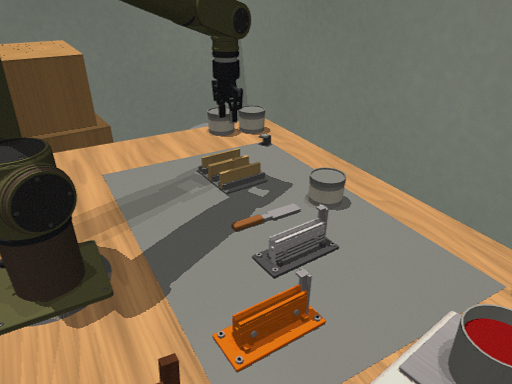

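The wrist view shows three blade tops at row 150. The left one (170–180 px) is about 8 mm, the middle one (249–266 px) about 14 mm and the right one (332–346.5 px) about 11 mm. The right blade, nearest world −y, is the likely one. I'll localise it, then pinch it to check.

```bash
python3 - <<'E'
from h import *
z=np.load('s1.npz'); s=dict(eef_pos=z['p'],ee_rot=z['q'])
K,E,m=campose('wrist',s)
a=cv2.imread('pics/wrist1.png'); v=cv2.cvtColor(a,cv2.COLOR_BGR2GRAY).astype(float)
L=[];R=[]
for r in range(100,205,5):
    g=np.diff(v[r,320:355]); i=np.argmax(g); j=i+5+np.argmin(g[i+5:])
    L.append((320+i+.5,r));R.append((320+j+.5,r))
PL=onz(K,E,L,.058);PR=onz(K,E,R,.058)
def fl(P):
    f=np.polyfit(P[:,0],P[:,1],1);  r=P[:,1]-np.polyval(f,P[:,0]); k=abs(r)<.0015; return np.polyfit(P[k,0],P[k,1],1),k.sum()
for P in (PL,PR):
    f,k=fl(P); print('slope',f[0],'y at x=.545',np.polyval(f,.545),k)
# blade far end: top row
print(onz(K,E,[(342,91)],.058))
# middle
print(onz(K,E,[(249,93),(267,93),(249.5,261),(266,261)],.058))
E
```

```text
slope 0.07648049136116246 y at x=.545 0.20250925316381868 21
slope 0.07552202777319196 y at x=.545 0.19146230863290892 21
[[0.61372801 0.20280406 0.058     ]]
[[0.60728011 0.27262934 0.058     ]
 [0.608249   0.25907706 0.058     ]
 [0.46800879 0.26283121 0.058     ]
 [0.46902056 0.24863164 0.058     ]]
```

Call:
drive_tool(plan=[0, 3.4, 0.1, -0.004, 4.5, 0, 3.4, 0, 0, 4.5, 2.5, 0, 0, 0, 4.5, 3.0, 0, 0, 0, 4.5, 3.0, 0, 0, 0, 4.5, 2.5, 0, 0, 0, 4.5, 2.0, 0, 0, 0, 4.5, 1.0, 0, 0, 0, 4.5])

```text
t: 3.3
eef_pos: [0.5437, 0.197, 0.2135]
ee_rot: [-0.027, -0.706, -0.026, 0.707]
contact_force: [-0.4, -0.1, 0.9]
gripper_width: 0.0449
```

```bash
python3 - <<'E'
from h import *
s=bot.get_state(); print(s['t'],s['eef_pos'],s['contact_force'])
snap('wrist','wrist2.png'); b=snap('side','side2.png')
c=cv2.imread('pics/side2.png'); cv2.imwrite('pics/side2c.png',cv2.resize(c[110:210,170:300],None,fx=6,fy=6,interpolation=cv2.INTER_CUBIC))
E
```

```text
3.3 [0.54368254 0.19703074 0.21351485] [-0.42547276 -0.08764395  0.89083567]
```

View pics/wrist2.png

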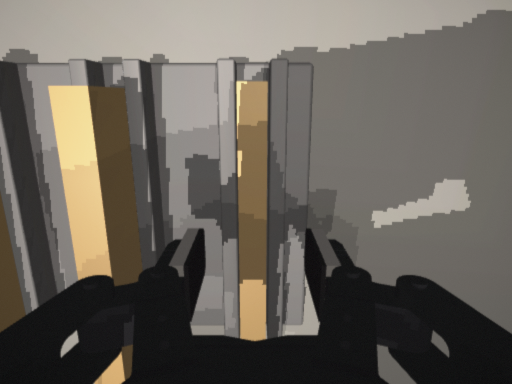

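View pics/side2c.png

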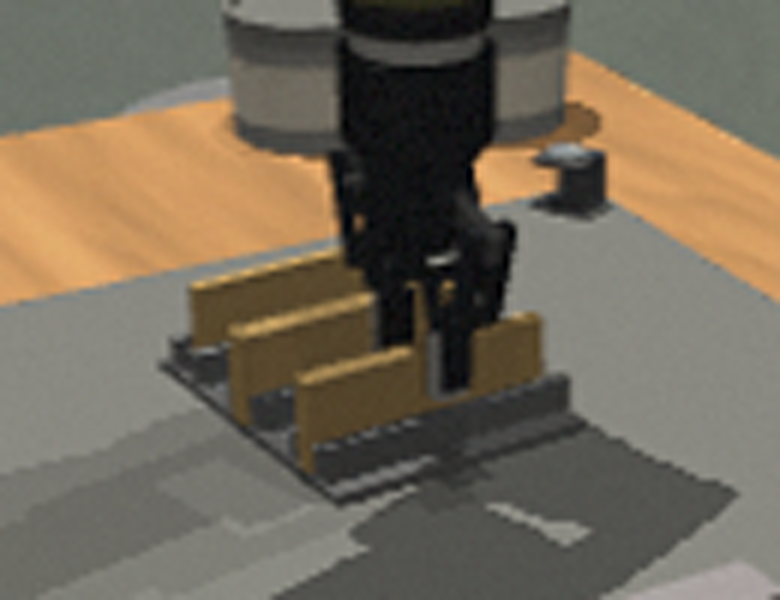

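The fingers straddle the blade, with the near fingertip at side px (245,175). I'll estimate the fingertip height.

```bash
python3 - <<'E'
from h import *
K,E,m=campose('side')
for v in (174,175,176):
    c,d=ray(K,E,[(245.2,v)]); t=(0.171-c[1])/d[0,1]; print(c+t*d[0])
print(proj(K,E,[[.544,.171,.0405],[.544,.171,.035],[.544,.171,.028]]))
E
```

```text
[0.54633551 0.171      0.04761717]
[0.54630457 0.171      0.04433997]
[0.54627353 0.171      0.04105363]
[[244.52610706 176.33341395]
 [244.54308346 177.9972463 ]
 [244.56457483 180.10358484]]
```

The tip is about 4 mm short of its closed position, so 173 mm refers to closed fingers. There is room to go 6 mm lower, then pinch firmly.

Call:
drive_tool(plan=[0.6, 0, 0, 0, 4.5, 0, 0, 0, 0, 1.5, 0, 0, 0, 0, 0.5, 0, 0, 0, 0, 0.0, 0, 0, 0, 0, 0.0, 0, 0, 0, 0, 0.0, 0, 0, 0, 0, 0.0, 0, 0, 0, 0, 0.0], force=80)

```text
t: 4.4
eef_pos: [0.5443, 0.1972, 0.2095]
ee_rot: [0.026, 0.707, 0.027, -0.706]
contact_force: [-0.9, 1.2, 5.2]
gripper_width: 0.009
```

Call:
drive_tool(plan=[0, 0, 0, 0, 0.0, 0, 0, 0, 0, 0.0, 0, 0, 0, 0, 0.0, 0, 0, 0, 0, 0.0, 0, 0, 0, 0, 0.0, 0, 0, 0, 0, 0.0, 0, 0, 0, 0, 0.0, 0, 0, 0, 0, 0.0], force=50)

```text
t: 5.4
eef_pos: [0.5443, 0.1972, 0.2095]
ee_rot: [0.026, 0.707, 0.027, -0.706]
contact_force: [-0.5, 0.4, 6.3]
gripper_width: 0.0093
```

```bash
python3 - <<'E'
from h import *
s=bot.get_state(); print(s['t'],s['eef_pos'],s['contact_force'],s['gripper_width'],s['moment'])
snap('wrist','wrist3.png'); b=snap('side','side3.png')
c=cv2.imread('pics/side3.png'); cv2.imwrite('pics/side3c.png',cv2.resize(c[110:210,170:300],None,fx=6,fy=6,interpolation=cv2.INTER_CUBIC))
E
```

```text
5.4 [0.54428814 0.19720101 0.20945264] [-0.50867695  0.35532919  6.2902823 ] 0.009313799137706046 [-0.03115175  0.10072604  0.02301033]
```

View pics/side3c.png

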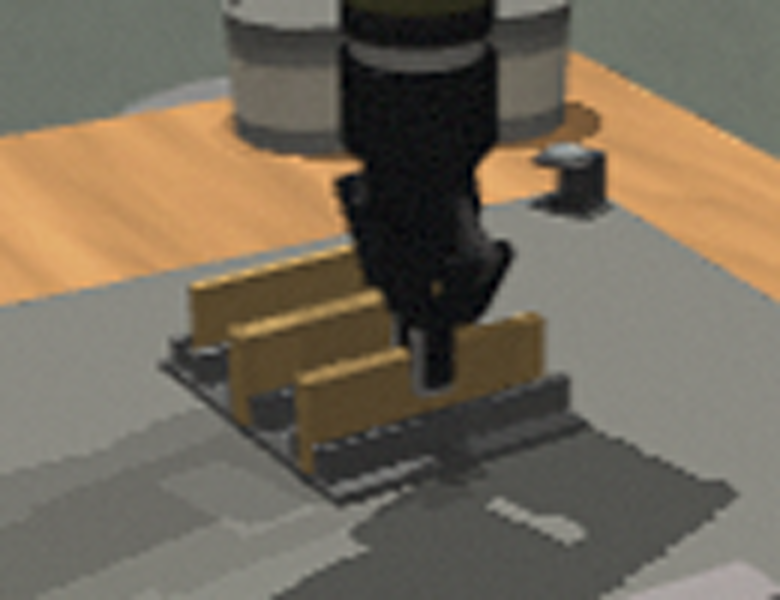

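View pics/wrist3.png

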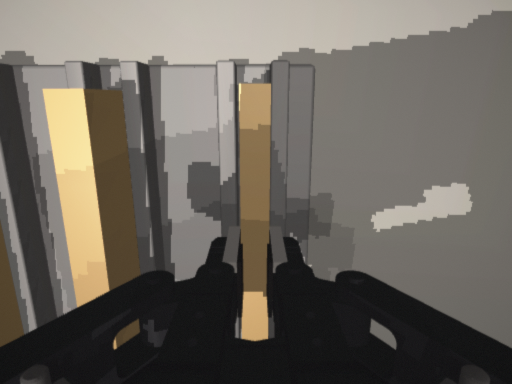

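The pinch reads 9.3 mm at 50 N and 9.0 mm at 80 N. That is above 8, so the thin blade is out, and well under 13, so the thick one is too. The vision width is 11.0 mm, so this is the 11 mm blade. The compliance, about 2 mm at 6 N, suggests roughly 3 N/mm. I'll lift it.

Call:
drive_tool(plan=[-0.5, 0, 0, 0, 0.0, -1.5, 0, 0, 0, 0.0, -3, 0, 0, 0, 0.0, -3.5, 0, 0, 0, 0.0, -3.5, 0, 0, 0, 0.0, -3.0, 0, 0, 0, 0.0, 0, 2.0, 0, 0, 0.0, 0, 4.0, 0, 0, 0.0], force=80)

```text
t: 6.5
eef_pos: [0.5479, 0.1365, 0.3579]
ee_rot: [-0.027, -0.706, -0.027, 0.707]
contact_force: [0.9, -1.1, 0.1]
gripper_width: 0.0096
```

Call:
drive_tool(plan=[0, 4, 0, 0, 0.0, 0, 4, 0, 0, 0.0, 0, 4, 0, 0, 0.0, 0, 4, 0, 0, 0.0, 0, 4, 0, 0, 0.0, 0, 1.5, 0, 0, 0.0, 0, 0, 0, 0, 0.0, 0, 0, 0, 0, 0.0])

```text
t: 7.5
eef_pos: [0.5642, -0.0765, 0.3581]
ee_rot: [-0.026, -0.706, -0.027, 0.707]
contact_force: [-0.3, -0.1, -0.5]
gripper_width: 0.0093
```

```bash
python3 - <<'E'
from h import *
s=bot.get_state(); print(s['t'],s['eef_pos'],Rq(s['ee_rot']).round(4).tolist(),s['contact_force'],s['gripper_width'],s['moment'])
np.savez('s4.npz',p=s['eef_pos'],q=s['ee_rot'])
snap('wrist','wrist4.png'); snap('side','side4.png');snap('scene','scene4.png')
E
```

```text
7.5 [ 0.56424375 -0.07646613  0.35814733] [[-0.001, 0.0753, -0.9972], [0.0007, -0.9972, -0.0753], [-1.0, -0.0008, 0.0009]] [-0.28763257 -0.11398553 -0.48666117] 0.009304116329605703 [0.04676924 0.0022874  0.03202119]
```

View pics/wrist4.png

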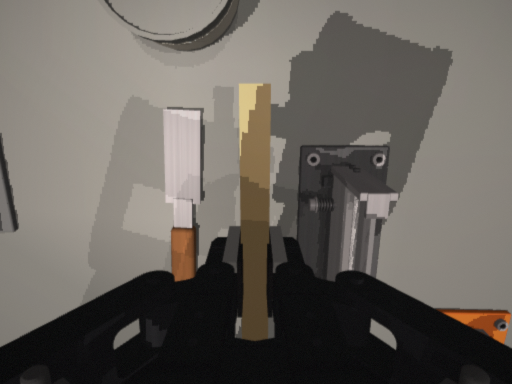

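View pics/side4.png

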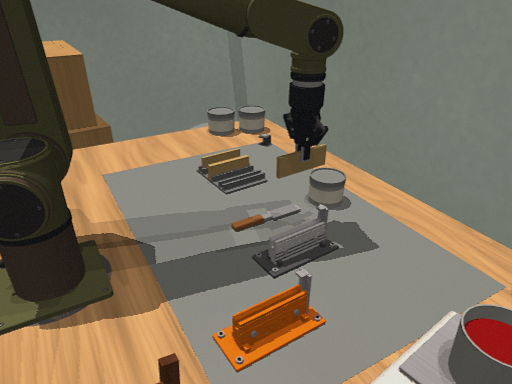

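View pics/scene4.png

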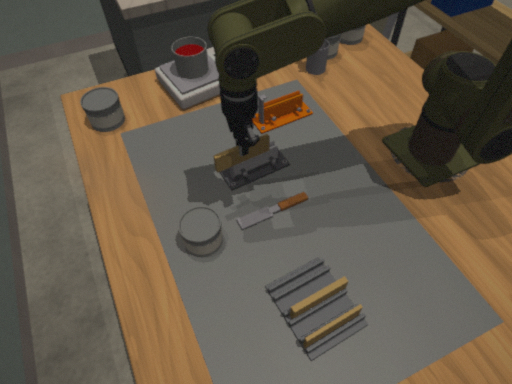

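The blade is held, and the knife and tin are untouched. I'll back off 8 cm along tool z so the whole channel shows in the wrist view.

Call:
drive_tool(plan=[0.5, 0, 2, 0, 0.0, 0.5, 0, 3, 0, 0.0, 0.5, 0, 3, 0, 0.0, 0.5, 0, 1, 0, 0.0, 0, 0, 0, 0, 0.0, 0, 0, 0, 0, 0.0, 0, 0, 0, 0, 0.0, 0, 0, 0, 0, 0.0])

```text
t: 8.65
eef_pos: [0.4752, -0.0839, 0.3389]
ee_rot: [0.027, 0.707, 0.027, -0.707]
contact_force: [-0.5, -1.1, -1.2]
gripper_width: 0.0091
```

```bash
python3 - <<'E'
from h import *
s=bot.get_state(); print(s['t'],s['eef_pos'],Rq(s['ee_rot']).round(4).tolist(),s['contact_force'],s['gripper_width'])
np.savez('s5.npz',p=s['eef_pos'],q=s['ee_rot'])
snap('wrist','wrist5.png'); 
a=cv2.imread('pics/wrist5.png')
cv2.imwrite('pics/w5c.png',cv2.resize(a[50:250,280:420],None,fx=4,fy=3,interpolation=cv2.INTER_CUBIC))
E
```

```text
8.65 [ 0.47518863 -0.08388166  0.33887112] [[0.0001, 0.0749, -0.9972], [-0.0, -0.9972, -0.0749], [-1.0, 0.0, -0.0001]] [-0.51666429 -1.06407884 -1.21594708] 0.009093036965758904
```

View pics/wrist5.png

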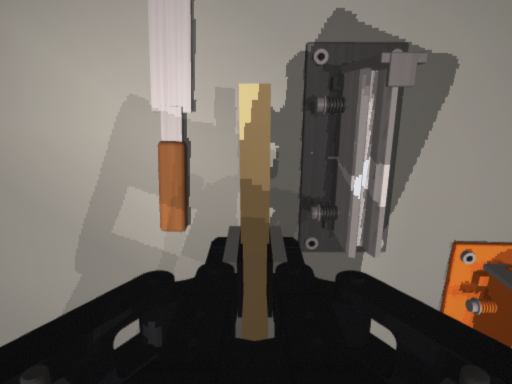

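View pics/w5c.png

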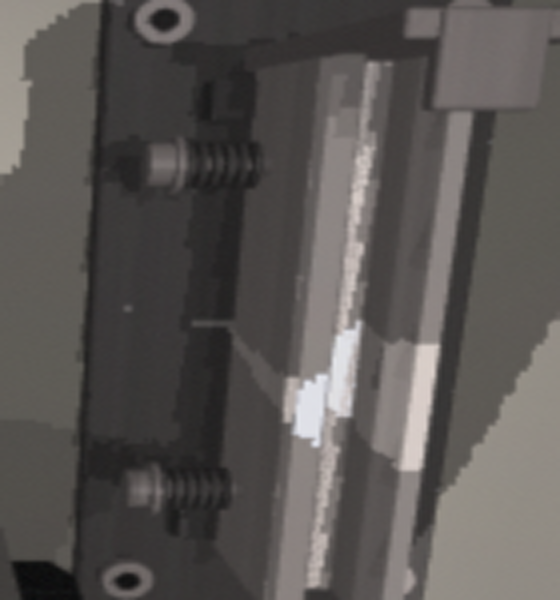

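```bash
python3 - <<'E'
from h import *
z=np.load('s5.npz'); s=dict(eef_pos=z['p'],ee_rot=z['q'])
K,E,m=campose('wrist',s)
def c(p): return [280+(p[0]+.5)/4-.5, 50+(p[1]+.5)/3-.5]
yaw=0.075; u=np.array([np.cos(yaw),np.sin(yaw)]); w=np.array([-np.sin(yaw),np.cos(yaw)])
def show(n,P): 
    P=np.atleast_2d(P); print(n,P[:,:2].round(4).tolist(),'along',(P[:,:2]@u).round(4),'across',(P[:,:2]@w).round(4))
hk=onz(K,E,[c((430,108)),c((540,108)),c((441,8)),c((550,10))],.103); show('hook',hk)
print('hook w',np.linalg.norm(hk[1]-hk[0]))
fj=onz(K,E,[c((449,115)),c((408,470)),c((394,590))],.068); show('fixed jaw inner-left edge of light strip',fj)
fo=onz(K,E,[c((471,115)),c((425,470))],.068); show('fixed right edge',fo)
sj=onz(K,E,[c((318,60)),c((365,60)),c((265,590)),c((304,590))],.068); show('spring jaw',sj)
b=onz(K,E,[(306,43),(299,251),(381,251),(404,42)],.008); show('base',b)
sc=onz(K,E,[c((165,18)),c((128,580)),(397.5,54)],.010); show('screws',sc)
# knuckle check: blade in hand top corners
top=s['eef_pos'][2]-.2015+.05
bl=onz(K,E,[(239,84),(270,84),(243,339),(268,339)],top); show('held',bl); print(top)
E
```

```text
hook [[0.5522, -0.1564], [0.5533, -0.1723], [0.5701, -0.1548], [0.5709, -0.1702]] along [0.5389 0.5389 0.5569 0.5566] across [-0.1973 -0.2132 -0.197  -0.2125]
hook w 0.01591522944061201
fixed jaw inner-left edge of light strip [[0.5528, -0.1729], [0.4687, -0.1805], [0.4364, -0.1834]] along [0.5383 0.4538 0.4214] across [-0.2139 -0.2151 -0.2156]
fixed right edge [[0.5531, -0.1767], [0.4689, -0.1837]] along [0.5383 0.4538] across [-0.2176 -0.2183]
spring jaw [[0.5629, -0.1489], [0.5635, -0.1568], [0.4346, -0.1587], [0.4351, -0.1662]] along [0.5501 0.5501 0.4215 0.4215] across [-0.1907 -0.1986 -0.1908 -0.1983]
base [[0.5858, -0.1194], [0.3997, -0.1339], [0.4056, -0.2129], [0.5925, -0.1996]] along [0.5752 0.3886 0.3885 0.5759] across [-0.163  -0.1635 -0.2427 -0.2435]
screws [[0.5767, -0.1325], [0.4098, -0.1447], [0.5827, -0.1952]] along [0.5652 0.3978 0.5664] across [-0.1753 -0.175  -0.2383]
held [[0.5443, -0.0747], [0.5451, -0.0852], [0.4427, -0.0827], [0.4434, -0.0931]] along [0.5371 0.5371 0.4352 0.4352] across [-0.1153 -0.1258 -0.1156 -0.1261]
0.18737112162119635
```

The held blade and the channel are both measured in the same view. The blade's centreline is at −0.1206 across and the channel's at −0.2057, both at yaw 0.078. The hook is 15.9 mm wide as measured, against 16 mm given. The stop face is at 0.552 along, so the seat is at 0.482. The blade centre is at 0.467 now; I'll back it off 7 mm, giving about 22 mm to the stop. Then I'll move over the channel, descend to just above the jaws and look.

Call:
drive_tool(plan=[0, 2, 0.3, 0, 0.0, 0, 3, 0.4, 0, 0.0, 0, 2.45, 0, 0, 0.0, 0, 1, 0, 0, 0.0, 2, 0, 0, 0, 0.0, 2.5, 0, 0, 0, 0.0, 1.5, 0, 0, 0, 0.0, 0.4, 0, 0, 0, 0.0])

```text
t: 9.7
eef_pos: [0.4738, -0.1682, 0.2736]
ee_rot: [-0.026, -0.706, -0.027, 0.707]
contact_force: [0.4, -0.2, -1.8]
gripper_width: 0.0097
```

```bash
python3 - <<'E'
from h import *
s=bot.get_state(); print(s['t'],s['eef_pos'],Rq(s['ee_rot']).round(4).tolist(),s['contact_force'],s['gripper_width'])
np.savez('s6.npz',p=s['eef_pos'],q=s['ee_rot'])
for n in ('wrist','side','scene'): snap(n,n+'6.png')
a=cv2.imread('pics/side6.png')
cv2.imwrite('pics/side6c.png',cv2.resize(a[180:285,240:350],None,fx=7,fy=5.7,interpolation=cv2.INTER_CUBIC))
a=cv2.imread('pics/scene6.png')
cv2.imwrite('pics/scene6c.png',cv2.resize(a[120:200,200:300],None,fx=7,fy=7,interpolation=cv2.INTER_CUBIC))
E
```

```text
9.7 [ 0.47383923 -0.16824656  0.27358016] [[-0.0019, 0.0751, -0.9972], [0.001, -0.9972, -0.0751], [-1.0, -0.0012, 0.0018]] [ 0.4189888  -0.24236397 -1.79817029] 0.009692105834391843
```

View pics/wrist6.png

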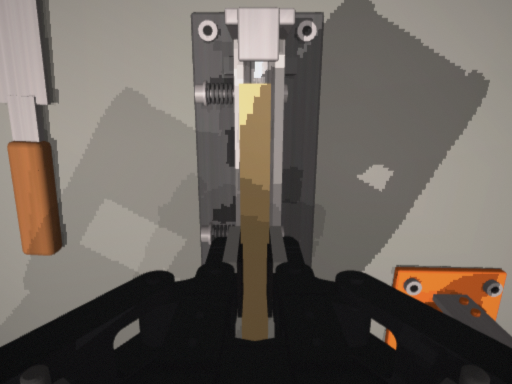

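View pics/side6c.png

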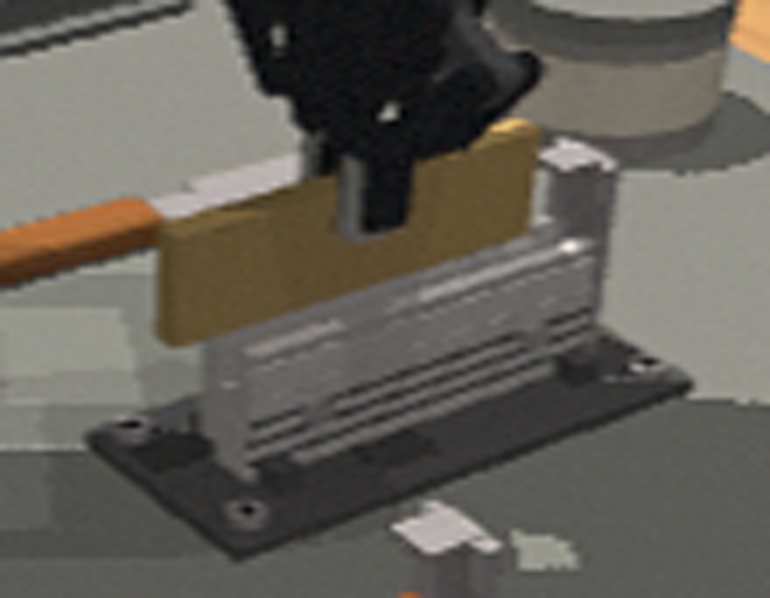

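View pics/scene6c.png

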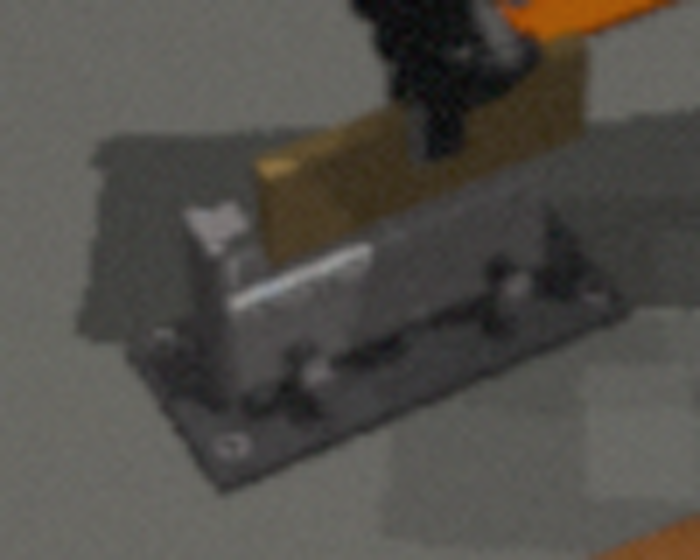

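The blade sits just over the channel and clear of the hook. In the wrist view the hook is at px 238–280, the base is at 193–322 and the blade top is at 239–270. I'll measure the residual lateral offset in this symmetric view.

```bash
python3 - <<'E'
import cv2
a=cv2.imread('pics/wrist6.png')
cv2.imwrite('pics/w6c.png',cv2.resize(a[0:130,180:335],None,fx=5,fy=4.5,interpolation=cv2.INTER_CUBIC))
E
```

```text
(no output)
```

View pics/w6c.png

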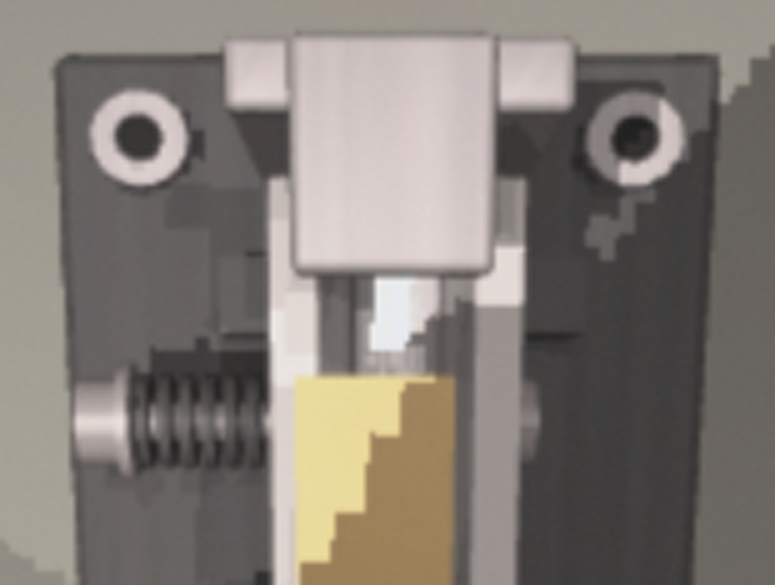

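```bash
python3 - <<'E'
from h import *
z=np.load('s6.npz'); s=dict(eef_pos=z['p'],ee_rot=z['q'])
K,E,m=campose('wrist',s)
def c(p): return [180+(p[0]+.5)/5-.5, (p[1]+.5)/4.5-.5]
R=Rq(s['ee_rot'])
def show(n,P,h):
    P=onz(K,E,[c(p) for p in P],h); t=(P-s['eef_pos'])@R
    print(n,'tool y mm',(t[:,1]*1e3).round(2),'z',(t[:,2]*1e3).round(1),'mid',(t[:2,1].mean()*1e3).round(2))
show('hook front',[(293,268),(494,268)],.103)
show('hook back',[(293,36),(494,36)],.103)
show('jaw in (spring 7.1, fixed -8.5)',[(318,330),(474,330)],.068)
show('jaw out',[(272,330),(525,330)],.068)
show('floor edges',[(357,350),(428,350)],.046)
show('base',[(66,200),(712,200)],.008)
show('screws',[(138,138),(636,138)],.010)
show('held',[(297,380),(455,380)],.1221)
E
```

```text
hook front tool y mm [-4.99 10.51] z [-79.3 -79.3] mid 2.76
hook back tool y mm [-4.74 10.19] z [-97.3 -97.3] mid 2.72
jaw in (spring 7.1, fixed -8.5) tool y mm [-4.2  11.02] z [-76.5 -76.4] mid 3.41
jaw out tool y mm [-8.68 15.99] z [-76.5 -76.4] mid 3.65
floor edges tool y mm [-0.6   7.22] z [-75.5 -75.5] mid 3.31
base tool y mm [-38.28  44.72] z [-97.8 -97.7] mid 3.22
screws tool y mm [-28.46  34.35] z [-105.6 -105.6] mid 2.94
held tool y mm [-3.97  6.73] z [-69.5 -69.5] mid 1.38
```

The relative offset is about 1.2 mm toward tool +y, the fixed-jaw side and so the safe side. The gap from blade end to stop is about 22.8 mm. I'll shift and lower into the lead-in.

Call:
drive_tool(plan=[0, 0.12, 0, 0, 0.0, 0.1, 0, 0, 0, 0.0, 0.1, 0, 0, 0, 0.0, 0.1, 0, 0, 0, 0.0, 0.1, 0, 0, 0, 0.0, 0.1, 0, 0, 0, 0.0, 0.1, 0, 0, 0, 0.0, 0.1, 0, 0, 0, 0.0], force=80)

```text
t: 10.85
eef_pos: [0.4742, -0.1698, 0.2676]
ee_rot: [-0.026, -0.707, -0.026, 0.707]
contact_force: [0.3, -0.4, -0.8]
gripper_width: 0.0091
```

```bash
cat > st.py <<'E'
from h import *
s=bot.get_state(); R=Rq(s['ee_rot'])
print(round(s['t'],2),s['eef_pos'].round(5),'bottom(no slip)',round(s['eef_pos'][2]-.2015,4),'Fworld',s['contact_force'].round(2),'Ftool',(R.T@s['contact_force']).round(2),'M',s['moment'].round(2),'w',round(s['gripper_width'],4))
E
python3 st.py
```

```text
10.85 [ 0.47416 -0.16984  0.26764] bottom(no slip) 0.0661 Fworld [ 0.28 -0.35 -0.84] Ftool [ 0.84  0.37 -0.25] M [-0.05 -0.01  0.02] w 0.0091
```

Call:
drive_tool(plan=[0.1, 0, 0, 0, 0.0, 0.1, 0, 0, 0, 0.0, 0.1, 0, 0, 0, 0.0, 0.1, 0, 0, 0, 0.0, 0.1, 0, 0, 0, 0.0, 0, 0, 0, 0, 0.0, 0, 0, 0, 0, 0.0, 0, 0, 0, 0, 0.0])

```text
t: 11.85
eef_pos: [0.4742, -0.1699, 0.2628]
ee_rot: [0.026, 0.707, 0.026, -0.707]
contact_force: [0.1, -1.4, -1.2]
gripper_width: 0.0094
```

```bash
python3 st.py
```

```text
11.85 [ 0.47419 -0.16987  0.2628 ] bottom(no slip) 0.0613 Fworld [ 0.1  -1.45 -1.17] Ftool [1.17 1.45 0.01] M [-0. -0. -0.] w 0.0094
```

Call:
drive_tool(plan=[0.1, 0, 0, 0, 0.0, 0.1, 0, 0, 0, 0.0, 0.1, 0, 0, 0, 0.0, 0.1, 0, 0, 0, 0.0, 0, 0, 0, 0, 0.0, 0, 0, 0, 0, 0.0, 0, 0, 0, 0, 0.0, 0, 0, 0, 0, 0.0])

```text
t: 12.85
eef_pos: [0.4746, -0.17, 0.2606]
ee_rot: [0.026, 0.707, 0.026, -0.706]
contact_force: [-3.2, 2.4, 9.4]
gripper_width: 0.0097
```

```bash
python3 st.py
```

```text
12.85 [ 0.47456 -0.16999  0.26061] bottom(no slip) 0.0591 Fworld [-3.24  2.45  9.42] Ftool [-9.42 -2.68  3.05] M [ 0.36  0.71 -0.08] w 0.0097
```

Contact with 9.4 N up, and a slight +y side force from the fixed jaw, which is the safe side. I'll push on.

Call:
drive_tool(plan=[0.1, 0, 0, 0, 0.0, 0, 0, 0, 0, 0.0, 0.1, 0, 0, 0, 0.0, 0, 0, 0, 0, 0.0, 0, 0, 0, 0, 0.0, 0, 0, 0, 0, 0.0, 0, 0, 0, 0, 0.0, 0, 0, 0, 0, 0.0], force=100)

```text
t: 13.85
eef_pos: [0.4749, -0.1699, 0.2598]
ee_rot: [0.026, 0.707, 0.027, -0.706]
contact_force: [-6.0, 4.0, 15.7]
gripper_width: 0.0087
```

```bash
python3 st.py
```

```text
13.85 [ 0.47488 -0.1699   0.25982] bottom(no slip) 0.0583 Fworld [-5.97  4.03 15.69] Ftool [-15.7   -4.48   5.64] M [ 0.83  1.09 -0.05] w 0.0087
```

Call:
drive_tool(plan=[0, -0.04, 0.05, 0, 0.0, 0.1, 0, 0, 0, 0.0, 0, 0, 0, 0, 0.0, 0, 0, 0, 0, 0.0, 0.1, 0, 0, 0, 0.0, 0, 0, 0, 0, 0.0, 0, 0, 0, 0, 0.0, 0, 0, 0, 0, 0.0])

```text
t: 14.85
eef_pos: [0.4747, -0.1695, 0.2573]
ee_rot: [0.026, 0.708, 0.026, -0.705]
contact_force: [-1.8, 3.2, 10.7]
gripper_width: 0.0093
```

```bash
python3 st.py
```

```text
14.85 [ 0.47474 -0.16951  0.25733] bottom(no slip) 0.0558 Fworld [-1.79  3.21 10.66] Ftool [-10.66  -3.34   1.51] M [ 0.7   0.24 -0.1 ] w 0.0093
```

It's in: force dropped to 10.7 N and the bottom is near 0.056. I'll slide down gradually; the floor is at TCP ≈ 0.2475.

Call:
drive_tool(plan=[0.1, 0, 0, 0, 0.0, 0.1, 0, 0, 0, 0.0, 0.1, 0, 0, 0, 0.0, 0.1, 0, 0, 0, 0.0, 0.1, 0, 0, 0, 0.0, 0, 0, 0, 0, 0.0, 0, 0, 0, 0, 0.0, 0, 0, 0, 0, 0.0])

```text
t: 15.85
eef_pos: [0.4749, -0.1695, 0.2523]
ee_rot: [0.026, 0.708, 0.026, -0.705]
contact_force: [-0.5, 3.8, 9.5]
gripper_width: 0.0088
```

```bash
python3 st.py
```

```text
15.85 [ 0.47488 -0.16947  0.25232] bottom(no slip) 0.0508 Fworld [-0.46  3.8   9.53] Ftool [-9.53 -3.83  0.13] M [ 0.78  0.   -0.08] w 0.0088
```

Call:
drive_tool(plan=[0.1, 0, 0, 0, 0.0, 0.1, 0, 0, 0, 0.0, 0.1, 0, 0, 0, 0.0, 0.05, 0, 0, 0, 0.0, 0, 0, 0, 0, 0.0, 0, 0, 0, 0, 0.0, 0, 0, 0, 0, 0.0, 0, 0, 0, 0, 0.0])

```text
t: 16.85
eef_pos: [0.4749, -0.1694, 0.2489]
ee_rot: [0.026, 0.708, 0.026, -0.705]
contact_force: [-0.1, 4.6, 10.4]
gripper_width: 0.0086
```

```bash
python3 st.py
```

```text
16.85 [ 0.47495 -0.16943  0.24889] bottom(no slip) 0.0474 Fworld [-0.1   4.59 10.36] Ftool [-10.36  -4.58  -0.29] M [ 0.72  0.03 -0.04] w 0.0086
```

Call:
drive_tool(plan=[0.05, 0, 0, 0, 0.0, 0.05, 0, 0, 0, 0.0, 0.05, 0, 0, 0, 0.0, 0, 0, 0, 0, 0.0, 0, 0, 0, 0, 0.0, 0, 0, 0, 0, 0.0, 0, 0, 0, 0, 0.0, 0, 0, 0, 0, 0.0])

```text
t: 17.85
eef_pos: [0.475, -0.1694, 0.2476]
ee_rot: [0.026, 0.708, 0.026, -0.705]
contact_force: [-1.6, 4.9, 12.1]
gripper_width: 0.0086
```

```bash
python3 st.py
```

```text
17.85 [ 0.47501 -0.16941  0.24763] bottom(no slip) 0.0461 Fworld [-1.62  4.88 12.09] Ftool [-12.1   -4.99   1.2 ] M [ 0.86  0.07 -0.1 ] w 0.0086
```

Call:
drive_tool(plan=[0.05, 0, 0, 0, 0.0, 0.05, 0, 0, 0, 0.0, 0, 0, 0, 0, 0.0, 0, 0, 0, 0, 0.0, 0, 0, 0, 0, 0.0, 0, 0, 0, 0, 0.0, 0, 0, 0, 0, 0.0, 0, 0, 0, 0, 0.0])

```text
t: 18.85
eef_pos: [0.4752, -0.1695, 0.2475]
ee_rot: [0.026, 0.708, 0.026, -0.705]
contact_force: [-4.0, 6.5, 16.9]
gripper_width: 0.009
```

```bash
python3 st.py
```

```text
18.85 [ 0.47517 -0.16946  0.24749] bottom(no slip) 0.046 Fworld [-3.99  6.49 16.88] Ftool [-16.89  -6.78   3.43] M [ 1.04  0.64 -0.06] w 0.009
```

z has stalled at 0.2475, exactly the predicted floor height, and force rose to 17 N, so the blade is home. A quick look before sliding.

```bash
python3 - <<'E'
from h import *
for n in ('wrist','side'): snap(n,n+'7.png')
a=cv2.imread('pics/side7.png')
cv2.imwrite('pics/side7c.png',cv2.resize(a[180:285,240:350],None,fx=7,fy=5.7,interpolation=cv2.INTER_CUBIC))
a=cv2.imread('pics/wrist7.png')
cv2.imwrite('pics/w7c.png',cv2.resize(a[0:130,180:335],None,fx=5,fy=4.5,interpolation=cv2.INTER_CUBIC))
E
```

```text
(no output)
```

View pics/side7c.png

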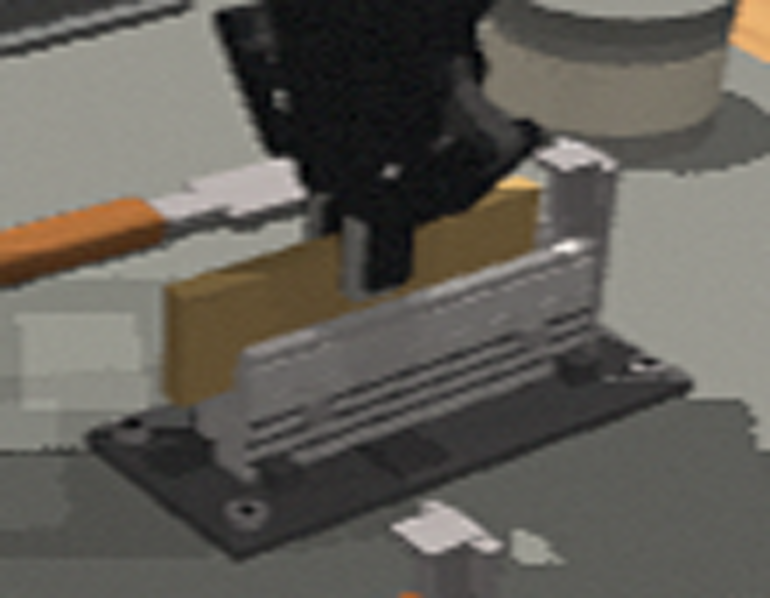

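View pics/w7c.png

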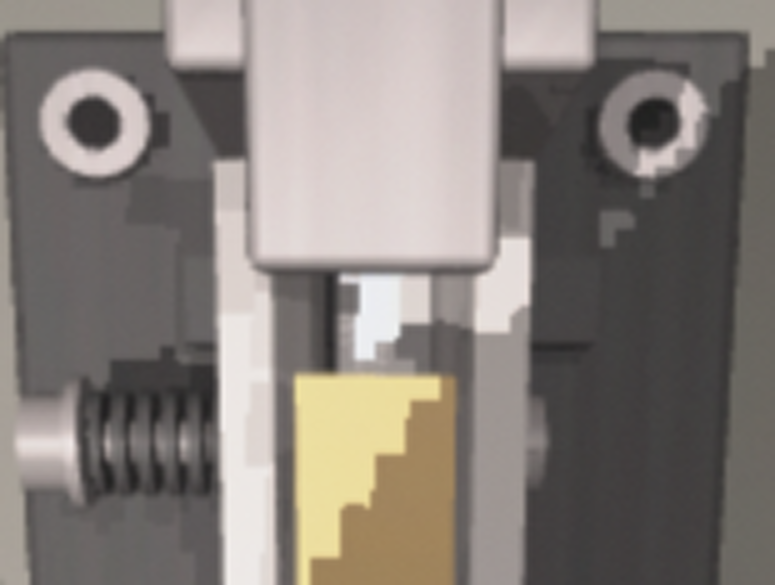

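The blade is level in the channel, its end short of the hook (wrist crop gap between y 270 and 375). I'll ease the down-press and side load slightly, then slide toward the stop (tool −z).

Call:
drive_tool(plan=[-0.1, -0.1, 0, 0, 0.0, 0, 0, -0.15, 0, 0.0, 0, 0, -0.15, 0, 0.0, 0, 0, -0.15, 0, 0.0, 0, 0, -0.15, 0, 0.0, 0, 0, 0, 0, 0.0, 0, 0, 0, 0, 0.0, 0, 0, 0, 0, 0.0])

```text
t: 19.95
eef_pos: [0.4779, -0.169, 0.2474]
ee_rot: [-0.027, -0.703, -0.026, 0.71]
contact_force: [-26.0, -1.1, 27.3]
gripper_width: 0.0091
```

```bash
python3 st.py
```

```text
19.95 [ 0.47795 -0.16896  0.24745] bottom(no slip) 0.0459 Fworld [-25.97  -1.08  27.32] Ftool [-27.04  -0.87  26.27] M [-0.11  3.59 -0.06] w 0.0091
```

Vertical load climbed to 27 N from coupling with the along-push, adding floor friction. I'll take the down-press off before pushing further.

Call:
drive_tool(plan=[-0.2, 0, 0, 0, 0.0, -0.2, 0, 0, 0, 0.0, -0.1, 0, 0, 0, 0.0, 0, 0, 0, 0, 0.0, 0, 0, 0, 0, 0.0, 0, 0, 0, 0, 0.0, 0, 0, 0, 0, 0.0, 0, 0, 0, 0, 0.0])

```text
t: 20.95
eef_pos: [0.4783, -0.1686, 0.2483]
ee_rot: [-0.027, -0.705, -0.026, 0.708]
contact_force: [-3.9, -6.2, -2.6]
gripper_width: 0.0085
```

```bash
python3 st.py
```

```text
20.95 [ 0.47835 -0.16863  0.2483 ] bottom(no slip) 0.0468 Fworld [-3.93 -6.24 -2.63] Ftool [2.66 5.92 4.37] M [-1.    0.75 -0.07] w 0.0085
```

Call:
drive_tool(plan=[0, 0.08, 0, 0, 0.0, 0, 0, -0.1, 0, 0.0, 0, 0, -0.1, 0, 0.0, 0, 0, -0.1, 0, 0.0, 0, 0, 0, 0, 0.0, 0, 0, 0, 0, 0.0, 0, 0, 0, 0, 0.0, 0, 0, 0, 0, 0.0])

```text
t: 21.95
eef_pos: [0.4811, -0.1688, 0.2483]
ee_rot: [-0.027, -0.704, -0.027, 0.709]
contact_force: [-7.0, -2.9, -0.6]
gripper_width: 0.0087
```

```bash
python3 st.py; python3 - <<'E'
from h import *
snap('wrist','wrist8.png')
a=cv2.imread('pics/wrist8.png')
cv2.imwrite('pics/w8c.png',cv2.resize(a[0:130,180:335],None,fx=5,fy=4.5,interpolation=cv2.INTER_CUBIC))
E
```

```text
21.95 [ 0.48114 -0.16879  0.24833] bottom(no slip) 0.0468 Fworld [-7.03 -2.87 -0.6 ] Ftool [0.65 2.33 7.22] M [-0.65  1.34 -0.13] w 0.0087
```

View pics/w8c.png

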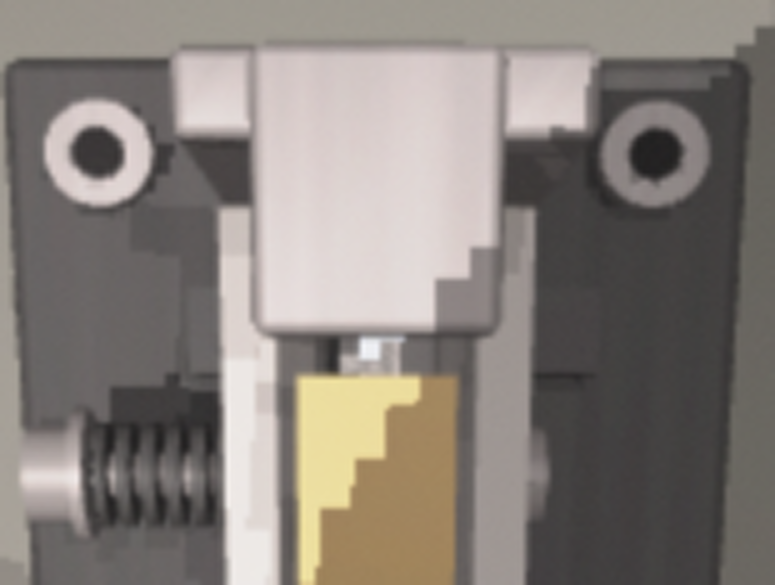

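The blade moves with the tool without slip; the gap to the hook front is about 3 mm. I'll add a light down-press so it goes under the hook flat.

Call:
drive_tool(plan=[0.1, 0, 0, 0, 0.0, 0.1, 0, 0, 0, 0.0, 0, 0, 0, 0, 0.0, 0, 0, 0, 0, 0.0, 0, 0, 0, 0, 0.0, 0, 0, 0, 0, 0.0, 0, 0, 0, 0, 0.0, 0, 0, 0, 0, 0.0])

```text
t: 23.0
eef_pos: [0.4816, -0.1689, 0.248]
ee_rot: [-0.026, -0.705, -0.027, 0.709]
contact_force: [-10.1, -1.4, 7.7]
gripper_width: 0.0085
```

```bash
python3 st.py
```

```text
23.0 [ 0.48157 -0.16885  0.24795] bottom(no slip) 0.0465 Fworld [-10.14  -1.36   7.74] Ftool [-7.68  0.6  10.26] M [-0.23  1.66 -0.15] w 0.0085
```

Call:
drive_tool(plan=[0, 0, -0.1, 0, 0.0, 0, 0, -0.1, 0, 0.0, 0, 0, -0.1, 0, 0.0, 0, 0, -0.1, 0, 0.0, 0, 0, -0.1, 0, 0.0, 0, 0, 0, 0, 0.0, 0, 0, 0, 0, 0.0, 0, 0, 0, 0, 0.0])

```text
t: 24.0
eef_pos: [0.486, -0.1686, 0.2478]
ee_rot: [-0.026, -0.704, -0.027, 0.71]
contact_force: [-13.9, -0.7, 8.9]
gripper_width: 0.0089
```

```bash
python3 st.py;  python3 - <<'E'
from h import *
snap('side','side9.png')
a=cv2.imread('pics/side9.png')
cv2.imwrite('pics/side9c.png',cv2.resize(a[180:285,240:350],None,fx=7,fy=5.7,interpolation=cv2.INTER_CUBIC))
E
```

```text
24.0 [ 0.486   -0.16855  0.24781] bottom(no slip) 0.0463 Fworld [-13.9   -0.75   8.86] Ftool [-8.75 -0.3  13.99] M [-0.34  2.18 -0.06] w 0.0089
```

View pics/side9c.png

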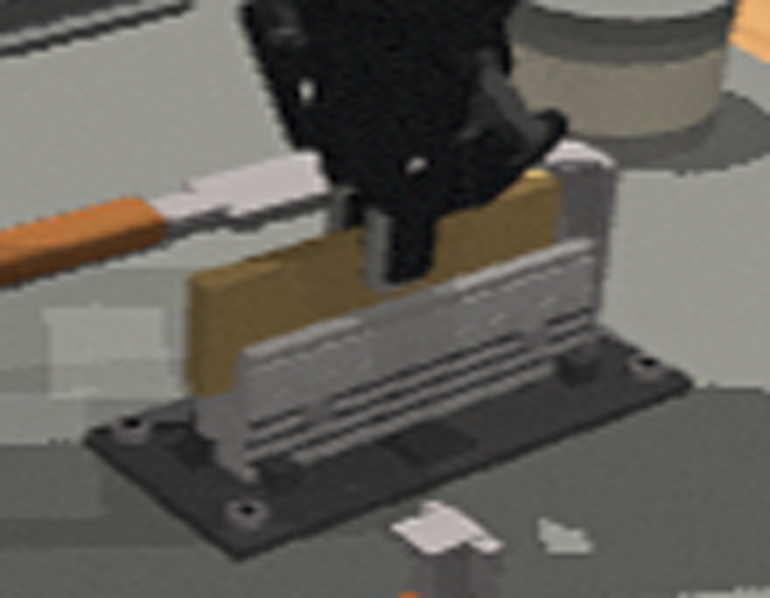

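Call:
drive_tool(plan=[0, 0, -0.1, 0, 0.0, 0, 0, -0.1, 0, 0.0, 0, 0, -0.1, 0, 0.0, 0, 0, -0.1, 0, 0.0, 0, 0, -0.1, 0, 0.0, 0, 0, -0.1, 0, 0.0, 0, 0, 0, 0, 0.0, 0, 0, 0, 0, 0.0])

```text
t: 25.05
eef_pos: [0.492, -0.1681, 0.2478]
ee_rot: [-0.026, -0.704, -0.027, 0.71]
contact_force: [-14.0, -2.3, 9.2]
gripper_width: 0.0087
```

```bash
python3 st.py
```

```text
25.05 [ 0.49197 -0.16812  0.24782] bottom(no slip) 0.0463 Fworld [-14.    -2.33   9.18] Ftool [-9.06  1.26 14.22] M [-0.35  2.21 -0.11] w 0.0087
```

Call:
drive_tool(plan=[0, 0, -0.05, 0, 0.0, 0, 0, -0.05, 0, 0.0, 0, 0, -0.05, 0, 0.0, 0, 0, -0.05, 0, 0.0, 0, 0, -0.05, 0, 0.0, 0, 0, 0, 0, 0.0, 0, 0, 0, 0, 0.0, 0, 0, 0, 0, 0.0])

```text
t: 26.05
eef_pos: [0.4944, -0.1679, 0.2478]
ee_rot: [-0.026, -0.704, -0.027, 0.71]
contact_force: [-14.4, -1.8, 9.9]
gripper_width: 0.0089
```

```bash
python3 st.py
```

```text
26.05 [ 0.49442 -0.16794  0.24784] bottom(no slip) 0.0463 Fworld [-14.45  -1.79   9.88] Ftool [-9.76  0.69 14.62] M [-0.3   2.24 -0.13] w 0.0089
```

Call:
drive_tool(plan=[0, 0, -0.05, 0, 0.0, 0, 0, 0, 0, 0.0, 0, 0, -0.05, 0, 0.0, 0, 0, 0, 0, 0.0, 0, 0, -0.04, 0, 0.0, 0, 0, 0, 0, 0.0, 0, 0, 0, 0, 0.0, 0, 0, 0, 0, 0.0])

```text
t: 27.05
eef_pos: [0.4957, -0.1679, 0.2478]
ee_rot: [-0.026, -0.703, -0.027, 0.71]
contact_force: [-15.7, -1.6, 10.5]
gripper_width: 0.0089
```

```bash
python3 st.py
```

```text
27.05 [ 0.49572 -0.16785  0.24782] bottom(no slip) 0.0463 Fworld [-15.71  -1.63  10.54] Ftool [-10.39   0.43  15.88] M [-0.41  2.32 -0.08] w 0.0089
```

Call:
drive_tool(plan=[0, 0, -0.05, 0, 0.0, 0, 0, 0, 0, 0.0, 0, 0, -0.05, 0, 0.0, 0, 0, 0, 0, 0.0, 0, 0, 0, 0, 0.0, 0, 0, 0, 0, 0.0, 0, 0, 0, 0, 0.0, 0, 0, 0, 0, 0.0])

```text
t: 28.05
eef_pos: [0.4968, -0.1678, 0.2478]
ee_rot: [-0.026, -0.703, -0.027, 0.71]
contact_force: [-14.8, -1.7, 11.2]
gripper_width: 0.0091
```

```bash
python3 st.py
```

```text
28.05 [ 0.49678 -0.16776  0.24783] bottom(no slip) 0.0463 Fworld [-14.78  -1.7   11.22] Ftool [-11.09   0.57  14.96] M [-0.33  2.25 -0.07] w 0.0091
```

Still sliding freely (14.8 N). I'll continue in small steps.

Call:
drive_tool(plan=[0, 0, -0.05, 0, 0.0, 0, 0, 0, 0, 0.0, 0, 0, -0.05, 0, 0.0, 0, 0, 0, 0, 0.0, 0, 0, 0, 0, 0.0, 0, 0, 0, 0, 0.0, 0, 0, 0, 0, 0.0, 0, 0, 0, 0, 0.0])

```text
t: 29.05
eef_pos: [0.4974, -0.1677, 0.2478]
ee_rot: [-0.026, -0.703, -0.027, 0.71]
contact_force: [-17.4, -2.2, 11.3]
gripper_width: 0.0093
```

```bash
python3 st.py; python3 - <<'E'
from h import *
snap('wrist','wrist10.png'); snap('side','side10.png')
a=cv2.imread('pics/wrist10.png')
cv2.imwrite('pics/w10c.png',cv2.resize(a[0:130,180:335],None,fx=5,fy=4.5,interpolation=cv2.INTER_CUBIC))
a=cv2.imread('pics/side10.png')
cv2.imwrite('pics/side10c.png',cv2.resize(a[180:285,240:350],None,fx=7,fy=5.7,interpolation=cv2.INTER_CUBIC))
E
```

```text
29.05 [ 0.49744 -0.16775  0.2478 ] bottom(no slip) 0.0463 Fworld [-17.43  -2.23  11.33] Ftool [-11.15   0.91  17.66] M [-0.33  2.6  -0.14] w 0.0093
```

View pics/w10c.png

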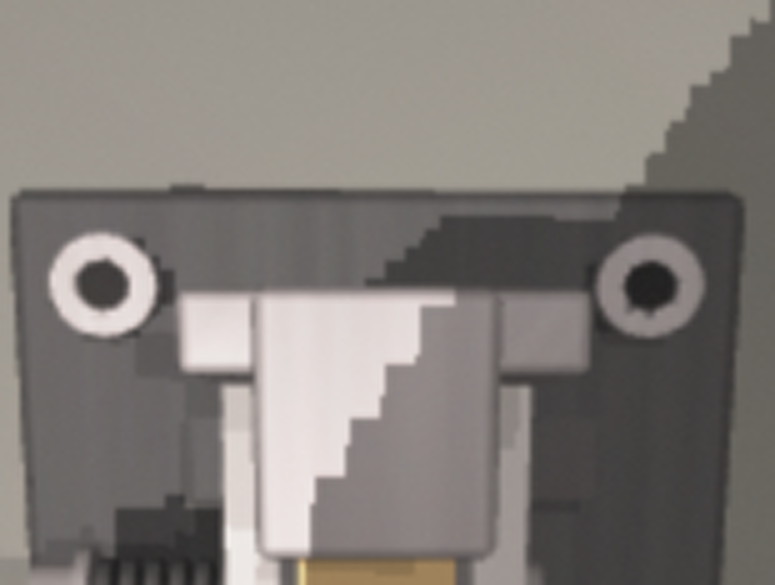

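View pics/side10c.png

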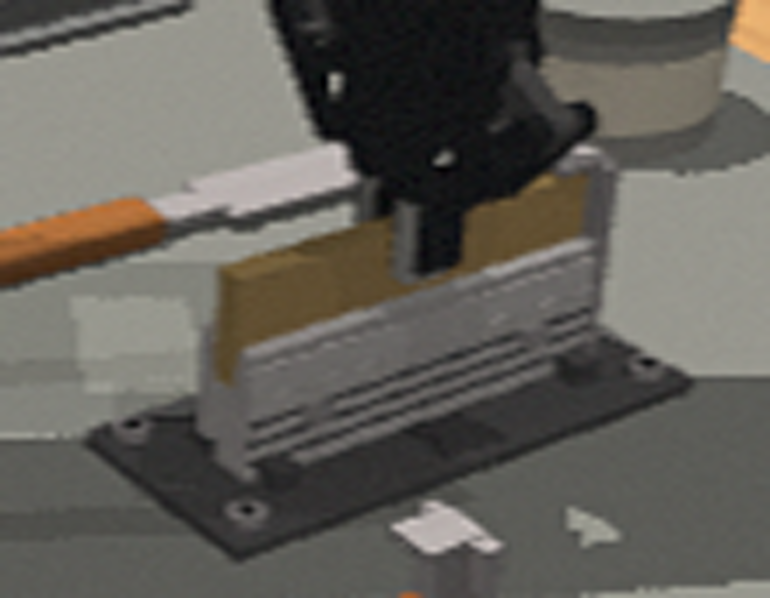

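Motion shortened to 0.66 mm of 1.0 and force is rising, so it is probably at the stop. One confirming nudge.

Call:
drive_tool(plan=[0, 0, -0.05, 0, 0.0, 0, 0, 0, 0, 0.0, 0, 0, -0.05, 0, 0.0, 0, 0, 0, 0, 0.0, 0, 0, 0, 0, 0.0, 0, 0, 0, 0, 0.0, 0, 0, 0, 0, 0.0, 0, 0, 0, 0, 0.0])

```text
t: 30.15
eef_pos: [0.4979, -0.1677, 0.2478]
ee_rot: [-0.026, -0.702, -0.027, 0.711]
contact_force: [-21.6, -2.4, 15.7]
gripper_width: 0.0091
```

```bash
python3 st.py
```

```text
30.15 [ 0.49789 -0.16773  0.24777] bottom(no slip) 0.0463 Fworld [-21.61  -2.43  15.72] Ftool [-15.43   0.77  21.93] M [-0.42  3.24 -0.11] w 0.0091
```

Call:
drive_tool(plan=[0, 0, -0.05, 0, 0.0, 0, 0, 0, 0, 0.0, 0, 0, 0, 0, 0.0, 0, 0, 0, 0, 0.0, 0, 0, 0, 0, 0.0, 0, 0, 0, 0, 0.0, 0, 0, 0, 0, 0.0, 0, 0, 0, 0, 0.0])

```text
t: 31.15
eef_pos: [0.4981, -0.1678, 0.2478]
ee_rot: [-0.027, -0.702, -0.027, 0.712]
contact_force: [-24.0, -2.5, 17.5]
gripper_width: 0.0088
```

```bash
python3 st.py; python3 - <<'E'
from h import *
s=bot.get_state();R=Rq(s['ee_rot']); print(R.round(4)); print('grip pt',(s['eef_pos']+.165*R[:,0]).round(5))
E
```

```text
31.15 [ 0.49814 -0.16776  0.24779] bottom(no slip) 0.0463 Fworld [-23.99  -2.53  17.49] Ftool [-17.14   0.69  24.36] M [-0.46  3.45 -0.09] w 0.0088
[[-1.440e-02  7.560e-02 -9.970e-01]
 [ 2.000e-04 -9.971e-01 -7.560e-02]
 [-9.999e-01 -1.200e-03  1.430e-02]]
grip pt [ 0.49577 -0.16773  0.08281]
```

The blade is at the stop: force is rising at about 4.5 N/mm with almost no motion, roughly 9 N beyond the sliding friction. Now I'll relax the along-load before releasing.

Call:
drive_tool(plan=[0, 0, 0.1, 0, 0.0, 0, 0, 0.1, 0, 0.0, 0, 0, 0.1, 0, 0.0, 0, 0, 0.05, 0, 0.0, 0, 0, 0, 0, 0.0, 0, 0, 0, 0, 0.0, 0, 0, 0, 0, 0.0, 0, 0, 0, 0, 0.0])

```text
t: 32.15
eef_pos: [0.4965, -0.1677, 0.2478]
ee_rot: [-0.026, -0.705, -0.027, 0.708]
contact_force: [-9.3, -1.5, 6.1]
gripper_width: 0.0088
```

```bash
python3 st.py; python3 - <<'E'
from h import *
s=bot.get_state();R=Rq(s['ee_rot']); print(R.round(4)[:,0]); print('grip pt',(s['eef_pos']+.165*R[:,0]).round(5))
E
```

```text
32.15 [ 0.49652 -0.1677   0.2478 ] bottom(no slip) 0.0463 Fworld [-9.34 -1.51  6.12] Ftool [-6.08  0.81  9.46] M [-0.3   1.48 -0.13] w 0.0088
[-0.0051  0.     -1.    ]
grip pt [ 0.49568 -0.1677   0.08281]
```

Call:
drive_tool(plan=[0.1, 0, 0.1, 0, 0.0, 0.1, 0, 0.1, 0, 0.0, 0.1, 0, 0, 0, 0.0, 0, 0, 0, 0, 0.0, 0, 0, 0, 0, 0.0, 0, 0, 0, 0, 0.0, 0, 0, 0, 0, 0.0, 0, 0, 0, 0, 0.0])

```text
t: 33.15
eef_pos: [0.4958, -0.1678, 0.2475]
ee_rot: [-0.026, -0.706, -0.027, 0.707]
contact_force: [-9.5, 2.7, 15.5]
gripper_width: 0.0088
```

```bash
python3 st.py; python3 - <<'E'
from h import *
s=bot.get_state();R=Rq(s['ee_rot']); print(R.round(4)[:,0]); print('grip pt',(s['eef_pos']+.165*R[:,0]).round(5))
E
```

```text
33.15 [ 0.49583 -0.16781  0.24754] bottom(no slip) 0.046 Fworld [-9.48  2.75 15.47] Ftool [-15.46  -3.45   9.26] M [ 0.45  1.47 -0.09] w 0.0088
[-8.e-04  2.e-04 -1.e+00]
grip pt [ 0.49569 -0.16778  0.08254]
```

The bottom is at 0.0460 with tool tilt ≈ 0. Release.

Call:
drive_tool(plan=[0, 0, 0, 0, 2, 0, 0, 0, 0, 4, 0, 0, 0, 0, 4, 0, 0, 0, 0, 4, -1, 0, 0, 0, 4, -2, 0, 0, 0, 4, -4, 0, 0, 0, 4, -5, 0, 0, 0, 4], force=40)

```text
t: 34.15
eef_pos: [0.4951, -0.1675, 0.3654]
ee_rot: [-0.026, -0.706, -0.027, 0.707]
contact_force: [0.5, -0.8, 1.1]
gripper_width: 0.0401
```

```bash
python3 st.py; python3 - <<'E'
from h import *
s=bot.get_state();np.savez('s11.npz',p=s['eef_pos'],q=s['ee_rot'])
for n in ('wrist','side','scene'): snap(n,n+'11.png')
a=cv2.imread('pics/side11.png')
cv2.imwrite('pics/side11c.png',cv2.resize(a[180:285,240:350],None,fx=7,fy=5.7,interpolation=cv2.INTER_CUBIC))
E
```

```text
34.15 [ 0.49505 -0.16749  0.36543] bottom(no slip) 0.1639 Fworld [ 0.51 -0.8   1.11] Ftool [-1.11  0.84 -0.45] M [-0.   -0.02 -0.02] w 0.0401
```

View pics/side11c.png

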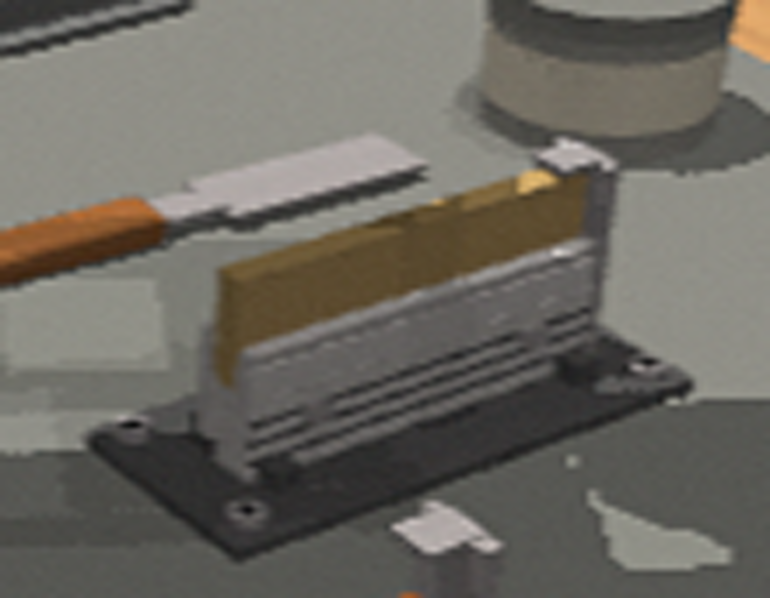

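View pics/wrist11.png

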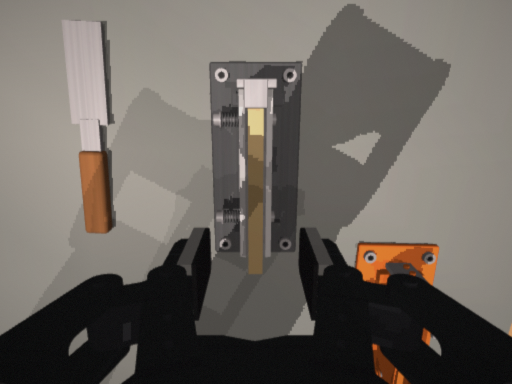

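View pics/scene11.png

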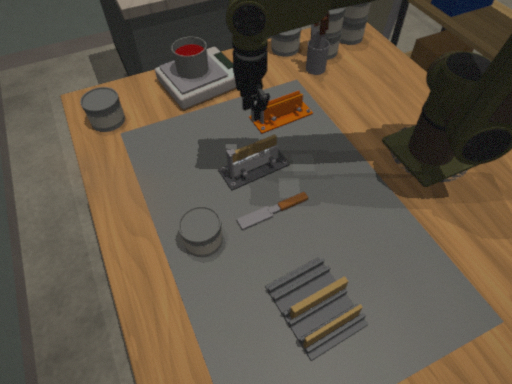

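The blade is released and upright under the hook. I'll check the end gap numerically: blade tail, hook front and jaw ends, each at its own height, in the wrist view.

```bash
python3 - <<'E'
import cv2
a=cv2.imread('pics/wrist11.png')
cv2.imwrite('pics/w11a.png',cv2.resize(a[55:135,200:310],None,fx=7,fy=7,interpolation=cv2.INTER_CUBIC))
cv2.imwrite('pics/w11b.png',cv2.resize(a[205:285,200:310],None,fx=7,fy=7,interpolation=cv2.INTER_CUBIC))
E
```

```text
(no output)
```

View pics/w11a.png

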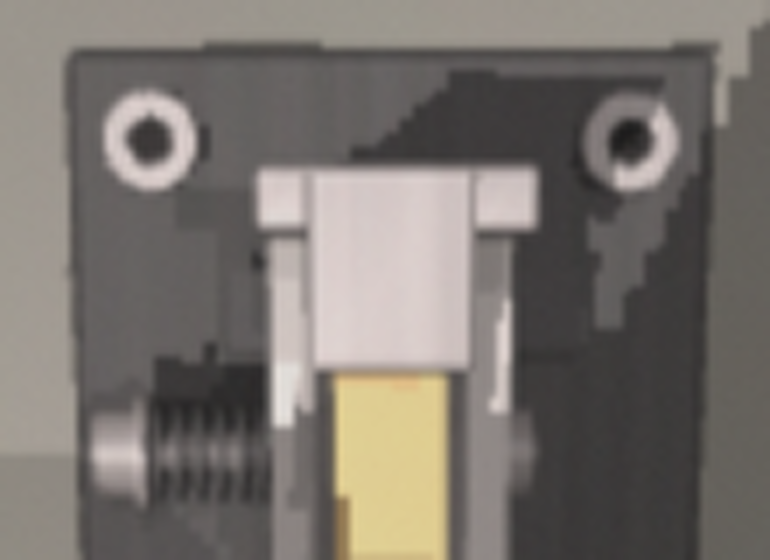

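View pics/w11b.png

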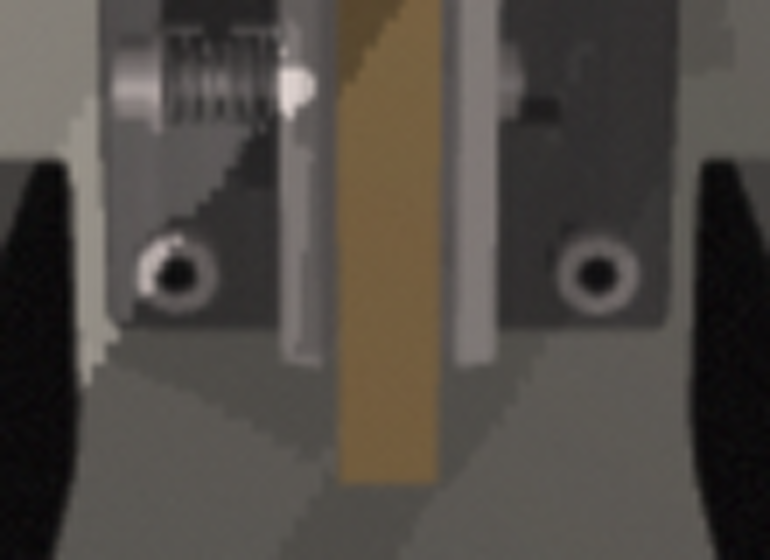

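```bash
python3 - <<'E'
from h import *
z=np.load('s11.npz'); s=dict(eef_pos=z['p'],ee_rot=z['q'])
K,E,m=campose('wrist',s); R=Rq(s['ee_rot'])
def pt(p,h,v0): 
    P=onz(K,E,[[200+(p[0]+.5)/7-.5, v0+(p[1]+.5)/7-.5]],h); return ((P-s['eef_pos'])@R)[0,1:]*1e3, P[0]
for n,p,h,v in (('hook front',(390,369),.103,55),('plate front low z .103',(280,231),.103,55),('hook back',(390,167),.103,55),
  ('jaw end spring',(300,363),.068,205),('jaw end fixed',(478,363),.068,205),('blade tail',(388,483),.096,205),('base -x',(580,326),.008,205),('base +x',(400,50),.008,55),
  ('blade L tail',(339,440),.096,205),('blade R tail',(438,440),.096,205),('blade L head',(334,380),.096,55),('blade R head',(448,380),.096,55),('hookL',(314,360),.103,55),('hookR',(470,360),.103,55)):
    t,P=pt(p,h,v); print(n,'tool y,z mm',t.round(1),P.round(4))
# prediction in side view: tail top corner for x-error 0
E
```

```text
hook front tool y,z mm [  1.8 -58.3] [ 0.5529 -0.1648  0.103 ]
plate front low z .103 tool y,z mm [ -8.4 -70.9] [ 0.5647 -0.1536  0.103 ]
hook back tool y,z mm [  1.9 -76.6] [ 0.5711 -0.1634  0.103 ]
jaw end spring tool y,z mm [-9.2 68. ] [ 0.426  -0.1632  0.068 ]
jaw end fixed tool y,z mm [12.8 68. ] [ 0.4277 -0.185   0.068 ]
blade tail tool y,z mm [ 1.6 68.6] [ 0.4263 -0.174   0.096 ]
base -x tool y,z mm [30.6 92.1] [ 0.4049 -0.2046  0.008 ]
base +x tool y,z mm [  3.4 -95.5] [ 0.5899 -0.1635  0.008 ]
blade L tail tool y,z mm [-3.8 63.3] [ 0.4312 -0.1682  0.096 ]
blade R tail tool y,z mm [ 7.2 63.3] [ 0.432  -0.1792  0.096 ]
blade L head tool y,z mm [ -3.6 -57.1] [ 0.5512 -0.1594  0.096 ]
blade R head tool y,z mm [  7.5 -57.1] [ 0.552  -0.1705  0.096 ]
hookL tool y,z mm [ -5.4 -59.2] [ 0.5532 -0.1575  0.103 ]
hookR tool y,z mm [  9.4 -59.2] [ 0.5543 -0.1723  0.103 ]
```

Blade width reads 11.0 mm. Tail to stop face measures 139.5 mm against a 140 mm blade, so it is at the stop. One last check of height and level with the fixed views.

```bash
python3 - <<'E'
from h import *
K,E,m=campose('side')
u=np.array([np.cos(.0765),np.sin(.0765),0]); w=np.array([-u[1],u[0],0])
c=np.array([.4957,-.1677,0]) 
P=[c-.07*u-.0055*w+[0,0,.096], c+.057*u-.0055*w+[0,0,.096], c-.07*u-.0055*w+[0,0,.072]]
p=proj(K,E,P); print('pred side crop (tail top, under-hook top):',[(round((q[0]-240+.5)*7-.5,0),round((q[1]-180+.5)*5.7-.5,0)) for q in p])
K,E,m=campose('scene')
a=cv2.imread('pics/scene11.png'); cv2.imwrite('pics/scene11c.png',cv2.resize(a[120:200,200:300],None,fx=7,fy=7,interpolation=cv2.INTER_CUBIC))
P=[c-.07*u+.0055*w+[0,0,.096], c+.057*u+.0055*w+[0,0,.096]]
print('pred scene crop',[(round((q[0]-200+.5)*7-.5,0),round((q[1]-120+.5)*7-.5,0)) for q in proj(K,E,P)])
E
```

```text
pred side crop (tail top, under-hook top): [(np.float64(242.0), np.float64(285.0)), (np.float64(561.0), np.float64(184.0)), (np.float64(240.0), np.float64(339.0))]
pred scene crop [(np.float64(537.0), np.float64(113.0)), (np.float64(248.0), np.float64(233.0))]
```

View pics/scene11c.png

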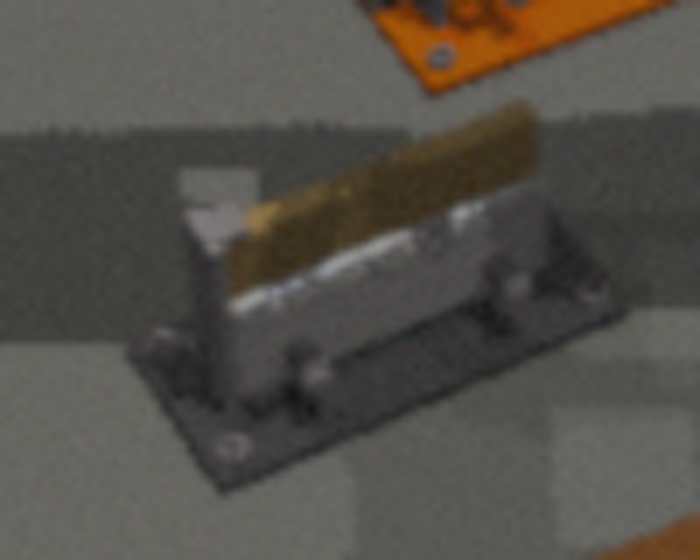

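The scene view matches the predicted home position: tail-top predicted (537,113), seen about (538,117); head predicted (248,233), seen about (246,232). The side view is unchanged from before release. The gripper is clear, so I'm handing in.

```bash
python3 -c "
from h import *
print(bot.get_state()['t']); print(bot.close_job())"
```

```text
34.3
the job is handed in; nothing more can be done
None
```

The 11 mm blade is in the aluminium holder, on the channel floor and against the end stop, released. I handed the job in at 34.3 s; no verdict was reported.

- **Which blade:** I pinched only the blade nearest world −y. It read 9.3 mm at 50 N and 9.0 mm at 80 N, a bit under the expected 10 mm. It cannot be the 8 mm blade, and it is far below the roughly 13 mm a 14 mm blade would read. The camera measured it at 11.0 mm. The other two were only seen by camera, at about 8 and 14 mm, and stayed in the rack.
- **Pressing in:** It went in about 22 mm short of the stop and bottomed out at the height I had predicted.
- **Sliding:** At the start of the slide the down and along forces briefly reached 27 N and 26 N, so I eased off and went on. It then slid at about 14–15 N.
- **At the stop:** The last push was 24 N in total, of which I estimate about 9 N reached the stop.
- **Last checks:** Tail to stop face measured 139.5 mm for a 140 mm blade, so it is flush within the measuring error. It lies in line with the hook and parallel to the channel, and the scene view matches the predicted position to within about a pixel.
- **Disagreement:** In the side view the tail corner was about 2 px from the prediction. I put that down to camera calibration.
- **Bystanders:** The knife and the tin look unmoved in the pictures, and nothing touched them.

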